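# Gang up rack bars against a straightedge for marking

## Task

First slide the straightedge along the layout board, keeping it flat, until its far edge touches both red-topped pins at once. Then pull every blue bar out of the wooden rack and lay the bars flat on the board side by side, square to the straightedge, each with one end touching its near edge. Last, rest the red hold-down weight flat across all the bars, lengthwise along the straightedge, with the straightedge still against both pins, and leave the other things on the bench alone.

Things in the scene. Friction and masses are not known exactly. Their poses are not given: they have to be found in the camera images.
- board: Plywood layout board fixed to the bench, 340 x 340 mm, 12 mm thick; origin at the centre of its underside, on the bench; its x axis points from the robot's side towards the pins, z up.
- straightedge_grip (a point): Centre of the yellow grip rib of the loose aluminium straightedge lying on the board, 20.5 mm above its underside. y along its length, x across it towards the pins, z up. A strip 300 (y) x 40 (x) x 8 mm, 0.35 kg; edges at x = +20 and -20 mm; the rib on its middle is 80 long (y), 16 wide (x), 25 tall, its top 33 mm above the underside. Takes 2 to 6 N to slide.
- pin_a_top (a point): Top centre of one of the two marking pins: an upright brass pin with a red top, 10 mm in diameter, 30 mm tall, fixed on the board. The pins stand about 160 to 200 mm apart, on the far side of the straightedge (its +x side); the line through them is at a slight angle to the board.
- pin_b_top (a point): Top centre of one of the two marking pins: an upright brass pin with a red top, 10 mm in diameter, 30 mm tall, fixed on the board. The pins stand about 160 to 200 mm apart, on the far side of the straightedge (its +x side); the line through them is at a slight angle to the board.
- rack: Wooden block fixed to the bench that holds the bars upright: 56 mm (x) x 210 mm (y) x 65 mm tall; origin at the centre of its underside. Four square sockets, 21 mm wide and 60 mm deep, in a row along its y axis at y = -75, -25, 25 and 75 mm.
- bar0_mid (a point): Centre of a blue steel-tube bar of square section 14 x 14 mm, 150 mm long along its z axis, about 80 g, both ends alike. It starts standing upright and loose in one of the rack's sockets, its lower end 5 mm above the bench, so 90 mm of it sticks out. Two or three of the four bars are present.
- bar1_mid (a point): Centre of a blue steel-tube bar of square section 14 x 14 mm, 150 mm long along its z axis, about 80 g, both ends alike. It starts standing upright and loose in one of the rack's sockets, its lower end 5 mm above the bench, so 90 mm of it sticks out. Two or three of the four bars are present.
- bar2_mid (a point): Centre of a blue steel-tube bar of square section 14 x 14 mm, 150 mm long along its z axis, about 80 g, both ends alike. It starts standing upright and loose in one of the rack's sockets, its lower end 5 mm above the bench, so 90 mm of it sticks out. Two or three of the four bars are present.
- bar3_mid (a point): Centre of a blue steel-tube bar of square section 14 x 14 mm, 150 mm long along its z axis, about 80 g, both ends alike. It starts standing upright and loose in one of the rack's sockets, its lower end 5 mm above the bench, so 90 mm of it sticks out. Two or three of the four bars are present.
- weight_grip (a point): Centre of the dark grip rib's lower part of the loose hold-down weight: a red block 150 mm (y) x 36 mm (x) x 16 mm, about 0.7 kg, with a rib on top 70 mm long (y), 14 mm wide (x), 26 mm tall. This point is 27 mm above its underside, so 15 mm below the rib's top. It starts lying on the bench beside the board.
- spray_can: Bystander: spray can, 66 mm across, 190 mm tall; origin at the centre of its underside or on the bench under it. Leave it where it is.
- oil_bottle: Bystander: black oil bottle, 72 mm across, 170 mm tall; origin at the centre of its underside or on the bench under it. Leave it where it is.
- tape_roll: Bystander: grey roll of tape lying flat, 90 mm across, 24 mm high; origin at the centre of its underside or on the bench under it. Leave it where it is.
- screwdriver: Bystander: screwdriver lying on the bench, about 200 mm long; origin at the centre of its underside or on the bench under it. Leave it where it is.
- hammer: Bystander: hammer lying on the bench, about 300 mm long; origin at the centre of its underside or on the bench under it. Leave it where it is.
- mug: Bystander: blue mug, 80 mm across, 90 mm tall; origin at the centre of its underside or on the bench under it. Leave it where it is.
- socket: Bystander: steel wrench socket standing on the far part of the board, beyond the pins, 28 mm across, 32 mm tall; origin at the centre of its underside or on the bench under it. Leave it where it is.
There are look-alikes about, which are no part of the job. Of the things like the part that bears weight_grip, leave any that is turquoise; of the rest the larger one is meant.

How it is judged:
By the outcome, as a careful person would: the job done as asked, in the order asked, and still so for the second after the job is handed in, with the robot touching nothing.
Of bar0, bar1, bar2, bar3 only 2 to 3 are there at a start; the rules pass over those that are not, and their reading is None.
At some moment in a run one of straightedge, weight may be knocked a few centimetres aside while the robot is not near it.
Once in a run the grip may slacken for a moment while it holds something.
It also fails if it takes over 210 s, if anything falls off the work surface, if the arm or the gripper's body presses on something with over 40 N, if the wrist force passes 120 N, or if a joint passes its speed limit or range.

## Robot

A 6-joint arm with a two-finger parallel gripper is mounted at the origin on the work surface. World frame = base frame: x ahead of the robot, y to its left, z up, the work surface at z = 0. Lengths are in mm, angles in rad, forces in N, time in s.
With the tool pointing down it reaches from about 300 to 775 mm from the base axis. Payload 14.6 kg.
Tool frame: the origin (TCP) lies at the very end of the fingers, on their centre line; the grasp point (between the pads) lies 19 mm behind it; z points along the fingers, y is the line along which they close (so a half turn about z gives the same grasp; the last joint's range is limited). The gripper opens to 94 mm and grips with 3 to 60 N. Pads are 16 mm wide; open, the fingers measure 119 mm over their backs; the gripper's body (75 mm by 177 mm) begins 78 mm behind the grasp point.
Start: joints at [-1.341, 0.3, 1.521, -0, 1.321, -0.067], TCP at [160.847, -525.944, 205.446] pointing down, gripper open.
Joint ranges: [-3.03, 3.03], [-0.79, 2.21], [0.23, 2.52], [-1.04, 4.18], [0, 3.07], [-2.55, 2.55]. Speed limits (rad/s): [2.22, 2.22, 2.57, 3.14, 3.14, 3.14].

## Interface

Orientations are given as [roll, pitch, yaw] about the fixed x, y, z axes, in that order (R = Rz(yaw) Ry(pitch) Rx(roll)).
In Python, from cell import manip, camera, get_calibration gives the robot as it stands.
- The arm moves only by the tool arm_command, never from a script. Its argument "targets" is a list of rows, each an object of numbers: "hand": the opening, from -1 (shut) to 1 (fully open), so that 0 is half open; "x", "y", "z": the shift along the tool's x, y, z in m; "yaw": the turn about the tool's z in rad. In form: [{"hand": .., "x": .., "y": .., "z": .., "yaw": ..}, ...]. A call has 1 to 10 rows; each row shifts and turns the commanded pose from where the row before left it, along the tool's axes as they then stand; what a row does not reach is not made up. A row lasts 1/10 s, in which the tool goes at most 50 mm and 8.59 degrees, less where a joint would pass 70% of its speed; a pose out of reach is approached as far as the arm can. A call is refused whole if a number of a shift passes 0.05 or a number of a turn 0.15, either way. A call with a gripper value outside its range is refused whole. The fingers move at their own pace and stop on an object; "newtons" is the grip in N (left out, the last holds). Time passes only in rows, so rows that do not move let the fingers close. It gives the time, the measured TCP pose, the force, the opening and the grip force at its end, in the units of the state.
- manip.read_state(): the state, without advancing time (a new reading comes with each control period).
- camera(name): name is "side" or "top"; returns the picture (480x640x3 uint8, red, green, blue); there is no depth.
- get_calibration(name): a dict with "K" (3x3 intrinsics, pixels), "cam_to_world" (4x4, takes a point from camera to world coordinates). Camera axes: x right, y up, looking along -z (the intrinsics and any distortion apply to the point x, -y, -z); pixel columns grow to the right and rows downward; lengths in mm; the calibration is good to about 2 mm. A picture is of the moment at which its call begins. get_calibration takes no time and is no camera call.
- manip.sign_off(): hands the job in; it is judged then, once.
The state is a dict: "clock": time; "joints": joint angles; "qd": joint speeds; "effort": joint torques, N m; "eef_pos": TCP position; "eef_rot": TCP orientation; "wrist_force": force on the tool from outside, world axes, zero at the start; "moment": the same for the moment, N m; "finger_gap": finger opening in mm; "finger_force": force on a finger pad.
Only numpy, scipy, OpenCV 4.12 (cv2) and the standard library are available. Lean on these libraries where they do the work, as an engineer would, in place of code of your own. Each camera call takes 0.05 s, during which the arm holds its last target. There are 200 camera calls.

## Working session

There is one attempt and no reset: what is moved stays moved. The work goes in short steps, Python scripts to look and compute and a tool call to move; the robot and the scene stay as the last step left them, time stands still between calls to the robot, and variables do not carry over. Pictures are saved under pics/ and viewed, at most 14 in all, crops included, and the job is handed in when it is done.

Besides the shell and the picture viewer there is one more tool, called after "Call:" by a JSON object that holds its "fn" and its "kwargs". arm_command: Moves the arm, as the interface text tells. Its arguments: {"type":"object","properties":{"targets":{"type":"array"},"newtons":{"type":"number"}},"required":["targets"]}

```bash
ls; mkdir -p pics
python3 - <<'E'
from cell import manip,camera,get_calibration
import cv2
for n in("top","side"):
    cv2.imwrite(f"pics/{n}0.png",camera(n)[:,:,::-1])
    c=get_calibration(n);print(n,c)
print(manip.read_state())
E
```

```text
pics
top {'K': array([[508.24946061,   0.        , 325.90300578],
       [  0.        , 508.24946061, 243.76777969],
       [  0.        ,   0.        ,   1.        ]]), 'cam_to_world': array([[-8.85037687e-03,  9.95569656e-01, -9.36094642e-02,
         3.55819737e+02],
       [-9.99959279e-01, -8.64636331e-03,  2.58477634e-03,
         2.01924633e+01],
       [ 1.76394345e-03,  9.36285285e-02,  9.95605638e-01,
         1.64230673e+03],
       [ 0.00000000e+00,  0.00000000e+00,  0.00000000e+00,
         1.00000000e+00]])}
side {'K': array([[539.88128856,   0.        , 321.61728897],
       [  0.        , 539.88128856, 245.84155961],
       [  0.        ,   0.        ,   1.        ]]), 'cam_to_world': array([[-9.10352405e-01,  2.86632198e-01, -2.98497037e-01,
         7.95949927e+01],
       [-4.13780725e-01, -6.18890198e-01,  6.67652929e-01,
         9.42085809e+02],
       [ 6.63393629e-03,  7.31311770e-01,  6.82011060e-01,
         1.01961457e+03],
       [ 0.00000000e+00,  0.00000000e+00,  0.00000000e+00,
         1.00000000e+00]])}
{'clock': 0.1, 'joints': array([-1.34057018e+00,  3.00396001e-01,  1.52148869e+00,  9.26445802e-06,
        1.32065237e+00, -6.65880560e-02]), 'qd': array([-1.06808934e-03, -1.25180148e-03, -2.63199648e-03, -7.79865571e-04,
       -1.35210778e-03, -6.53354255e-05]), 'effort': array([ 1.99938469e-03, -5.32638788e+01, -3.53278363e+01,  7.09833833e-02,
        2.35228508e-02, -5.18824459e-05]), 'eef_pos': array([ 160.81912431, -525.74344514,  204.96659403]), 'eef_rot': array([-3.14065094e+00, -7.17938018e-05,  2.96811876e-01]), 'wrist_force': array([-0.4098852 ,  0.33076445, -0.2236473 ]), 'moment': array([ 0.02848259, -0.00247874,  0.00221647]), 'finger_force': 0.0, 'finger_gap': 94.35095158083787}
```

View pics/top0.png

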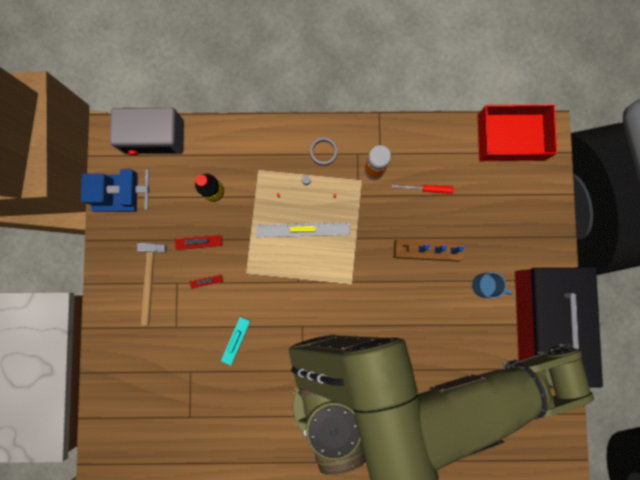

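View pics/side0.png

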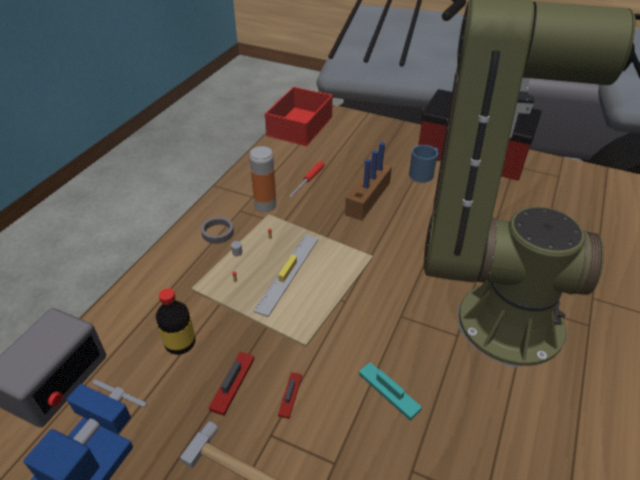

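The top view shows the straightedge at (303,230) and pins at (278,195) and (334,195). Three bars have their tops at about (424,248), (441,249) and (457,250), and the rack's left socket at (406,248) is empty.
Weight candidates are the large red block (198,242), the small red block (206,281), the turquoise block (235,341) and the red tray (517,132). I choose the large red block at (198,242), next to the oil bottle, and will check it in one crop.

```bash
cat > h.py <<'E'
import numpy as np,cv2
from cell import manip,camera,get_calibration
C={n:get_calibration(n) for n in("top","side")}
def ray(n,p):
    K=C[n]["K"];T=C[n]["cam_to_world"]
    d=np.array([(p[0]-K[0,2])/K[0,0],-(p[1]-K[1,2])/K[1,1],-1])
    return T[:3,3],T[:3,:3]@d
def plane(n,p,z):
    o,d=ray(n,p);return o+d*(z-o[2])/d[2]
def tri(pt,ps):
    o1,d1=ray("top",pt);o2,d2=ray("side",ps)
    s=np.linalg.lstsq(np.c_[d1,-d2],o2-o1,rcond=None)[0]
    a=o1+s[0]*d1;b=o2+s[1]*d2
    return (a+b)/2,np.linalg.norm(a-b)
def proj(n,X):
    T=C[n]["cam_to_world"];c=T[:3,:3].T@(np.asarray(X,float)-T[:3,3]);K=C[n]["K"]
    return np.array([K[0,0]*c[0]/-c[2]+K[0,2],K[1,1]*c[1]/c[2]+K[1,2]])
def blobs(im,kind,box,mn=3):
    h=cv2.cvtColor(im,cv2.COLOR_RGB2HSV).astype(int);H,S,V=h[...,0],h[...,1],h[...,2]
    m={"red":((H<8)|(H>172))&(S>150)&(V>70),"yellow":(H>22)&(H<35)&(S>170)&(V>120),
       "blue":(H>100)&(H<130)&(S>110)&(V>35),"grey":(S<45)&(V>110)&(V<215)}[kind].astype(np.uint8)
    x0,y0,x1,y1=box;k=np.zeros_like(m);k[y0:y1,x0:x1]=m[y0:y1,x0:x1]
    n,l,st,ce=cv2.connectedComponentsWithStats(k)
    out=[]
    for i in range(1,n):
        if st[i,4]>=mn:
            ys,xs=np.nonzero(l==i);r=cv2.minAreaRect(np.c_[xs,ys].astype(np.float32))
            out.append((ce[i].round(2),int(st[i,4]),[tuple(np.round(r[0],1)),tuple(np.round(r[1],1)),round(r[2],1)],np.c_[xs,ys]))
    return out
def axis(pts,n,z):
    w=np.array([plane(n,p,z)[:2] for p in pts]);c=w.mean(0);u=np.linalg.svd(w-c)[2][0]
    e=(w-c)@u
    return c,np.degrees(np.arctan2(u[1],u[0])),np.ptp(e)
E
python3 - <<'E'
from h import *
t=camera("top");s=camera("side")
for n,im,bx in(("top",t,{"red":(170,180,345,290),"yellow":(280,220,325,240),"grey":(250,215,355,245),"blue":(395,235,470,265)}),
  ("side",s,{"red":(205,220,310,420),"yellow":(270,250,305,285),"grey":(250,230,325,320),"blue":(355,135,390,195)})):
    for k,b in bx.items():
        for c,a,r,p in blobs(im,k,b):
            z={"yellow":12+33,"grey":20,"blue":155,"red":16}[k]
            if k=="red" and a<40:z=42
            o=plane(n,c,z)[:2].round(1)
            print(n,k,c,a,r,"world@z",z,o, [np.round(v,1) for v in axis(p,n,z)] if a>30 else "")
a=cv2.resize(t[170:300,165:365],None,fx=4,fy=4,interpolation=3)
b=cv2.resize(t[225:275,385:475],None,fx=6,fy=6,interpolation=3)
cv2.imwrite("pics/crop_t.png",a[:,:,::-1]);cv2.imwrite("pics/crop_r.png",np.vstack([b,cv2.resize(s[130:220,340:400],None,fx=9,fy=3)[:, :540] if 0 else cv2.resize(s[135:220,330:420],(540,300))])[:,:,::-1])
E
```

```text
top red [201.1 182.4] 68 [(np.float64(201.0), np.float64(183.0)), (np.float64(6.0), np.float64(12.0)), 90.0] world@z 16 [712.5 419.7] [array([712.5, 419.7]), np.float64(-88.1), np.float64(39.0)]
top red [277.4 194.2] 5 [(np.float64(277.5), np.float64(194.0)), (np.float64(2.0), np.float64(1.0)), 90.0] world@z 42 [666.5 169.4] 
top red [334.12 194.88] 8 [(np.float64(334.0), np.float64(195.0)), (np.float64(2.0), np.float64(2.0)), 90.0] world@z 42 [662.8 -11.6] 
top red [198.52 242.04] 431 [(np.float64(198.0), np.float64(241.9)), (np.float64(11.6), np.float64(46.8)), 84.6] world@z 16 [517.9 425.3] [array([517.9, 425.3]), np.float64(95.1), np.float64(149.7)]
top red [206.25 281.17] 199 [(np.float64(205.9), np.float64(281.1)), (np.float64(7.8), np.float64(32.8)), 78.2] world@z 16 [392.2 398.8] [array([392.2, 398.8]), np.float64(-78.9), np.float64(104.0)]
top yellow [302.38 228.52] 93 [(np.float64(302.5), np.float64(228.5)), (np.float64(3.0), np.float64(23.0)), 90.0] world@z 45 [555.1  90.1] [array([555.1,  90.1]), np.float64(-90.3), np.float64(72.8)]
top grey [302.72 229.52] 954 [(np.float
[... 1833 characters left out ...]
at64(106.2)]
side blue [373.81 162.24] 63 [(np.float64(374.1), np.float64(164.0)), (np.float64(4.1), np.float64(26.2)), 4.4] world@z 155 [ 467.5 -280.7] [array([ 467.7, -281.5]), np.float64(106.9), np.float64(129.3)]
side blue [367.1  164.97] 31 [(np.float64(367.5), np.float64(166.0)), (np.float64(12.0), np.float64(3.0)), 90.0] world@z 155 [ 479.8 -260.1] [array([ 479.9, -260.3]), np.float64(107.4), np.float64(59.6)]
side blue [379.1 166.8] 10 [(np.float64(379.0), np.float64(166.5)), (np.float64(3.0), np.float64(2.0)), 90.0] world@z 155 [ 446.3 -265.9] 
side blue [366.   179.44] 18 [(np.float64(366.0), np.float64(179.5)), (np.float64(11.0), np.float64(2.0)), 90.0] world@z 155 [ 458.  -194.8]
```

View pics/crop_t.png

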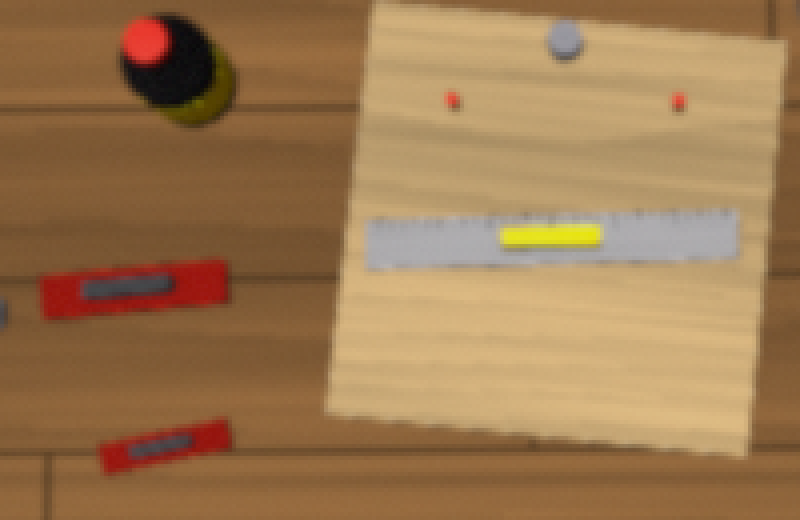

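View pics/crop_r.png

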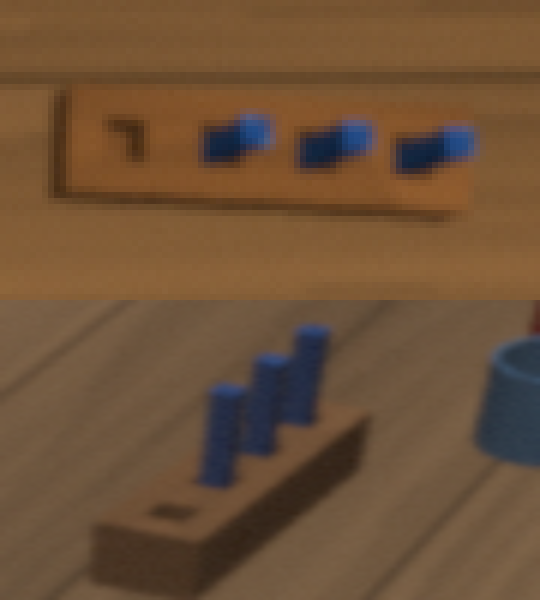

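The top crop confirms the large red block (150 mm long) at (198,242), and also shows the straightedge and both pins. The rack crop shows three bars with bright tops at about (427,247), (444,248) and (461,249). Pin positions agree between the two views to within 0.5 mm. I'll move to the straightedge first.

Call:
{"fn": "arm_command", "kwargs": {"targets": [{"hand": 0,"x": 0.035,"y": -0.0295},{"hand": 0,"x": 0.035,"y": -0.0295},{"hand": 0,"x": 0.035,"y": -0.0295},{"hand": 0,"x": 0.035,"y": -0.0295},{"hand": 0,"x": 0.035,"y": -0.0295},{"hand": 0,"x": 0.035,"y": -0.0295},{"hand": 0,"x": 0.035,"y": -0.0295},{"hand": 0,"x": 0.035,"y": -0.0295},{"hand": 0,"x": 0.035,"y": -0.0295},{"hand": 0,"x": 0.035,"y": -0.0295}]}}

```text
schema error: expected keys hand, x, y, z, yaw
```

Call:
{"fn": "arm_command", "kwargs": {"targets": [{"hand": 0,"x": 0.035,"y": -0.0295},{"hand": 0,"x": 0.035,"y": -0.0295},{"hand": 0,"x": 0.035,"y": -0.0295},{"hand": 0,"x": 0.035,"y": -0.0295},{"hand": 0,"x": 0.035,"y": -0.0295},{"hand": 0,"x": 0.032,"y": -0.0295},{"hand": 0,"yaw": -0.145},{"hand": 0,"yaw": -0.145},{"hand": 0,"yaw": -0.145},{"hand": 0,"yaw": -0.145}]}}

```text
schema error: expected keys hand, x, y, z, yaw
```

Call:
{"fn": "arm_command", "kwargs": {"targets": [{"hand": 0,"yaw": -0.145},{"hand": 0,"yaw": -0.145},{"hand": 0,"yaw": -0.145},{"hand": 0,"yaw": -0.145},{"hand": 0,"yaw": -0.133},{"hand": 0,"z": 0.045},{"hand": 0,"z": 0.045},{"hand": 0}]}}

```text
schema error: expected keys hand, x, y, z, yaw
```

Run:
```python
from h import *
t=camera("top")
h=cv2.cvtColor(t,cv2.COLOR_RGB2HSV)
for c,a,r,p in blobs(t,"blue",(395,235,470,265)):
    v=h[p[:,1],p[:,0],2];q=p[v>0.75*v.max()]
    print(q.mean(0),len(q),plane("top",q.mean(0),155).round(1))
s=manip.read_state();print(s["eef_pos"].round(1),s["eef_rot"].round(4))
```

```text
[426.6 246.4] 15 [ 485.3 -279.5  155. ]
[443.6 247.4] 15 [ 481.9 -329.4  155. ]
[460.88235294 248.41176471] 17 [ 478.5 -380.1  155. ]
[ 160.8 -525.8  205.2] [-3.141  -0.      0.2968]
```

Call:
{"fn": "arm_command", "kwargs": {"targets": [{"hand": 0,"x": 0.035,"y": -0.0295,"z": 0,"yaw": 0},{"hand": 0,"x": 0.035,"y": -0.0295,"z": 0,"yaw": 0},{"hand": 0,"x": 0.035,"y": -0.0295,"z": 0,"yaw": 0},{"hand": 0,"x": 0.035,"y": -0.0295,"z": 0,"yaw": 0},{"hand": 0,"x": 0.035,"y": -0.0295,"z": 0,"yaw": 0},{"hand": 0,"x": 0.035,"y": -0.0295,"z": 0,"yaw": 0},{"hand": 0,"x": 0.035,"y": -0.0295,"z": 0,"yaw": 0},{"hand": 0,"x": 0.035,"y": -0.0295,"z": 0,"yaw": 0},{"hand": 0,"x": 0.035,"y": -0.0295,"z": 0,"yaw": 0},{"hand": 0,"x": 0.035,"y": -0.0295,"z": 0,"yaw": 0}]}}

```text
clock: 1.25
eef_pos: [410.0, -139.7, 205.7]
eef_rot: [3.141, -0.0, 0.297]
wrist_force: [0.9, 0.1, 0.1]
finger_gap: 46.9
finger_force: 0.0
```

Call:
{"fn": "arm_command", "kwargs": {"targets": [{"hand": 0,"x": 0.035,"y": -0.0295,"z": 0,"yaw": 0},{"hand": 0,"x": 0.035,"y": -0.0295,"z": 0,"yaw": 0},{"hand": 0,"x": 0.035,"y": -0.0295,"z": 0,"yaw": 0},{"hand": 0,"x": 0.035,"y": -0.0295,"z": 0,"yaw": 0},{"hand": 0,"x": 0.035,"y": -0.0295,"z": 0,"yaw": 0},{"hand": 0,"x": 0.032,"y": -0.0295,"z": 0,"yaw": 0},{"hand": 0,"x": 0,"y": 0,"z": 0,"yaw": -0.145},{"hand": 0,"x": 0,"y": 0,"z": 0,"yaw": -0.145},{"hand": 0,"x": 0,"y": 0,"z": 0,"yaw": -0.145},{"hand": 0,"x": 0,"y": 0,"z": 0,"yaw": -0.145}]}}

```text
clock: 2.25
eef_pos: [555.4, 88.4, 205.2]
eef_rot: [-3.141, 0.0, 0.883]
wrist_force: [0.1, 0.7, 0.7]
finger_gap: 46.8
finger_force: 0.0
```

Call:
{"fn": "arm_command", "kwargs": {"targets": [{"hand": 0,"x": 0,"y": 0,"z": 0,"yaw": -0.145},{"hand": 0,"x": 0,"y": 0,"z": 0,"yaw": -0.145},{"hand": 0,"x": 0,"y": 0,"z": 0,"yaw": -0.145},{"hand": 0,"x": 0,"y": 0,"z": 0,"yaw": -0.145},{"hand": 0,"x": 0,"y": 0,"z": 0,"yaw": -0.133},{"hand": 0,"x": 0,"y": 0,"z": 0.045,"yaw": 0},{"hand": 0,"x": 0,"y": 0,"z": 0.045,"yaw": 0},{"hand": 0,"x": 0,"y": 0,"z": 0,"yaw": 0}]}}

```text
clock: 3.05
eef_pos: [552.6, 88.0, 110.3]
eef_rot: [-3.132, 0.001, 1.59]
wrist_force: [-1.2, -0.1, 0.5]
finger_gap: 47.1
finger_force: 0.0
```

Call:
{"fn": "arm_command", "kwargs": {"targets": [{"hand": 0,"x": 0.002,"y": 0.0025,"z": 0.03,"yaw": 0},{"hand": 0,"x": 0,"y": 0,"z": 0.03,"yaw": 0},{"hand": 0,"x": 0,"y": 0,"z": 0.02,"yaw": 0},{"hand": 0,"x": 0,"y": 0,"z": 0.003,"yaw": 0},{"hand": 0,"x": 0,"y": 0,"z": 0,"yaw": 0},{"hand": -1,"x": 0,"y": 0,"z": 0,"yaw": 0},{"hand": -1,"x": 0,"y": 0,"z": 0,"yaw": 0},{"hand": -1,"x": 0,"y": 0,"z": 0,"yaw": 0},{"hand": -1,"x": 0,"y": 0,"z": 0,"yaw": 0},{"hand": -1,"x": 0,"y": 0,"z": 0,"yaw": 0}], "newtons": 15}}

```text
clock: 4.05
eef_pos: [557.9, 90.4, 32.8]
eef_rot: [3.142, -0.0, 1.59]
wrist_force: [-2.2, -0.2, 4.5]
finger_gap: 15.9
finger_force: 15.0
```

Call:
{"fn": "arm_command", "kwargs": {"targets": [{"hand": -1,"x": 0,"y": 0.01,"z": 0,"yaw": 0.005},{"hand": -1,"x": 0,"y": 0.01,"z": 0,"yaw": 0.005},{"hand": -1,"x": 0,"y": 0.01,"z": 0,"yaw": 0.005},{"hand": -1,"x": 0,"y": 0.01,"z": 0,"yaw": 0.005},{"hand": -1,"x": 0,"y": 0.01,"z": 0,"yaw": 0.005},{"hand": -1,"x": 0,"y": 0.01,"z": 0,"yaw": 0.005},{"hand": -1,"x": 0,"y": 0.01,"z": 0,"yaw": 0.005},{"hand": -1,"x": 0,"y": 0.005,"z": 0,"yaw": 0.002},{"hand": -1,"x": 0,"y": 0,"z": 0,"yaw": 0}]}}

```text
clock: 4.95
eef_pos: [633.9, 90.6, 32.9]
eef_rot: [3.14, -0.0, 1.553]
wrist_force: [1.0, 0.0, 3.7]
finger_gap: 15.5
finger_force: 15.0
```

Call:
{"fn": "arm_command", "kwargs": {"targets": [{"hand": -1,"x": 0,"y": 0.002,"z": 0,"yaw": 0},{"hand": -1,"x": 0,"y": 0.001,"z": 0,"yaw": 0},{"hand": -1,"x": 0,"y": 0,"z": 0,"yaw": 0}]}}

```text
clock: 5.25
eef_pos: [635.8, 90.6, 32.8]
eef_rot: [-3.141, -0.0, 1.553]
wrist_force: [-3.1, -0.2, 6.6]
finger_gap: 15.6
finger_force: 15.0
```

Call:
{"fn": "arm_command", "kwargs": {"targets": [{"hand": -0.4,"x": 0,"y": 0,"z": 0,"yaw": 0},{"hand": -0.4,"x": 0,"y": 0,"z": 0,"yaw": 0},{"hand": -0.4,"x": 0,"y": 0,"z": -0.015,"yaw": 0},{"hand": -0.4,"x": 0,"y": 0,"z": -0.025,"yaw": 0},{"hand": -1,"x": -0.005,"y": -0.02,"z": 0,"yaw": 0},{"hand": -1,"x": 0,"y": -0.018,"z": 0,"yaw": 0},{"hand": -1,"x": 0,"y": 0,"z": 0,"yaw": 0},{"hand": -1,"x": 0,"y": 0,"z": 0.02,"yaw": 0},{"hand": -1,"x": 0,"y": 0,"z": 0.022,"yaw": 0},{"hand": -1,"x": 0,"y": 0,"z": 0,"yaw": 0}]}}

```text
clock: 6.25
eef_pos: [597.1, 86.1, 28.5]
eef_rot: [-3.138, 0.0, 1.553]
wrist_force: [0.8, -0.3, -0.5]
finger_gap: 0.4
finger_force: 0.0
```

Call:
{"fn": "arm_command", "kwargs": {"targets": [{"hand": -1,"x": 0,"y": 0.006,"z": 0,"yaw": 0},{"hand": -1,"x": 0,"y": 0.006,"z": 0,"yaw": 0},{"hand": -1,"x": 0,"y": 0.002,"z": 0,"yaw": 0},{"hand": -1,"x": 0,"y": 0.002,"z": 0,"yaw": 0},{"hand": -1,"x": 0,"y": 0.001,"z": 0,"yaw": 0},{"hand": -1,"x": 0,"y": 0.001,"z": 0,"yaw": 0},{"hand": -1,"x": 0,"y": 0,"z": 0,"yaw": 0}]}}

```text
clock: 6.95
eef_pos: [615.8, 85.9, 30.5]
eef_rot: [-3.141, -0.0, 1.553]
wrist_force: [0.4, 0.1, 0.5]
finger_gap: 0.5
finger_force: 0.2
```

Call:
{"fn": "arm_command", "kwargs": {"targets": [{"hand": -1,"x": 0,"y": 0.001,"z": 0,"yaw": 0},{"hand": -1,"x": 0,"y": 0.001,"z": 0,"yaw": 0},{"hand": -1,"x": 0,"y": 0.001,"z": 0,"yaw": 0},{"hand": -1,"x": 0,"y": 0,"z": 0,"yaw": 0}]}}

```text
clock: 7.35
eef_pos: [619.0, 85.8, 30.5]
eef_rot: [3.141, -0.0, 1.553]
wrist_force: [-0.3, -0.1, 0.5]
finger_gap: 0.6
finger_force: 0.4
```

Call:
{"fn": "arm_command", "kwargs": {"targets": [{"hand": -1,"x": 0,"y": 0.001,"z": 0,"yaw": 0},{"hand": -1,"x": 0,"y": 0.001,"z": 0,"yaw": 0},{"hand": -1,"x": 0,"y": 0,"z": 0,"yaw": 0}]}}

```text
clock: 7.65
eef_pos: [620.5, 85.8, 30.4]
eef_rot: [-3.14, 0.0, 1.553]
wrist_force: [-5.2, 0.3, 3.0]
finger_gap: 0.4
finger_force: 2.9
```

Call:
{"fn": "arm_command", "kwargs": {"targets": [{"hand": -1,"x": 0,"y": 0.001,"z": 0,"yaw": 0},{"hand": -1,"x": 0,"y": 0.001,"z": 0,"yaw": 0},{"hand": -1,"x": 0,"y": 0,"z": 0,"yaw": 0}]}}

```text
clock: 7.95
eef_pos: [621.6, 85.9, 30.8]
eef_rot: [-3.138, 0.0, 1.553]
wrist_force: [-16.3, -0.9, 13.7]
finger_gap: 0.4
finger_force: 8.2
```

Call:
{"fn": "arm_command", "kwargs": {"targets": [{"hand": -1,"x": 0,"y": -0.003,"z": 0,"yaw": 0},{"hand": -1,"x": 0,"y": -0.01,"z": 0,"yaw": 0},{"hand": -1,"x": 0,"y": -0.01,"z": -0.01,"yaw": 0},{"hand": -1,"x": 0,"y": -0.03,"z": -0.035,"yaw": 0},{"hand": -1,"x": 0,"y": -0.03,"z": -0.035,"yaw": 0},{"hand": -1,"x": 0,"y": -0.03,"z": -0.035,"yaw": 0},{"hand": -0.3,"x": -0.03,"y": 0,"z": -0.035,"yaw": 0.145},{"hand": -0.3,"x": -0.04,"y": 0,"z": -0.02,"yaw": 0.145},{"hand": -0.3,"x": -0.04,"y": 0,"z": 0,"yaw": 0.145},{"hand": -0.3,"x": -0.04,"y": 0,"z": 0,"yaw": 0.145}]}}

```text
clock: 8.95
eef_pos: [473.2, -57.3, 201.2]
eef_rot: [3.139, -0.001, 0.967]
wrist_force: [0.3, -1.0, 0.1]
finger_gap: 29.0
finger_force: 0.0
```

Call:
{"fn": "arm_command", "kwargs": {"targets": [{"hand": -0.3,"x": -0.04,"y": 0,"z": 0,"yaw": 0.145},{"hand": -0.3,"x": -0.03,"y": 0,"z": 0,"yaw": 0.145},{"hand": -0.3,"x": 0,"y": 0,"z": 0,"yaw": 0.145},{"hand": -0.3,"x": 0,"y": 0,"z": 0,"yaw": 0.145},{"hand": -0.3,"x": 0,"y": 0,"z": 0,"yaw": 0.145},{"hand": -0.3,"x": 0,"y": 0,"z": 0,"yaw": 0.145},{"hand": -0.3,"x": 0,"y": 0,"z": 0,"yaw": 0.145},{"hand": -0.3,"x": 0,"y": 0,"z": 0,"yaw": 0.02},{"hand": -0.3,"x": 0,"y": 0,"z": 0,"yaw": 0}]}}

```text
clock: 9.85
eef_pos: [430.5, -111.0, 200.5]
eef_rot: [3.141, -0.0, -0.059]
wrist_force: [-0.6, 0.8, 1.0]
finger_gap: 33.1
finger_force: 0.0
```

Run:
```python
from h import *
s=manip.read_state();print(s["eef_pos"].round(1),s["eef_rot"].round(4),s["joints"].round(2))
t=camera("top");cv2.imwrite("pics/t2.png",cv2.resize(t[180:230,245:365],None,fx=6,fy=6,interpolation=3)[:,:,::-1])
for k,z in(("yellow",45),("grey",20),("red",42)):
  for c,a,r,p in blobs(t,k,(250,188,357,225)): print(k,c,a,r,plane("top",c,z).round(1),[np.round(v,2) for v in axis(p,"top",z)] if a>30 else "")
```

```text
[ 430.5 -111.   200.5] [ 3.1414e+00 -5.0000e-04 -5.9100e-02] [-0.33  0.07  1.81 -0.    1.27  1.3 ]
yellow [302.  202.5] 92 [(np.float64(302.0), np.float64(202.5)), (np.float64(3.0), np.float64(22.0)), 90.0] [638.5  90.9  45. ] [array([638.5,  90.9]), np.float64(-90.5), np.float64(70.01)]
grey [302.34 203.77] 935 [(np.float64(302.5), np.float64(203.4)), (np.float64(93.1), np.float64(12.2)), 0.6] [638.8  90.9  20. ] [array([638.75,  90.92]), np.float64(-90.54), np.float64(300.45)]
red [277.4 194.2] 5 [(np.float64(277.5), np.float64(194.0)), (np.float64(2.0), np.float64(1.0)), 90.0] [666.5 169.4  42. ] 
red [334.29 195.  ] 7 [(np.float64(334.0), np.float64(195.0)), (np.float64(2.0), np.float64(2.0)), 90.0] [662.4 -12.1  42. ]
```

View pics/t2.png

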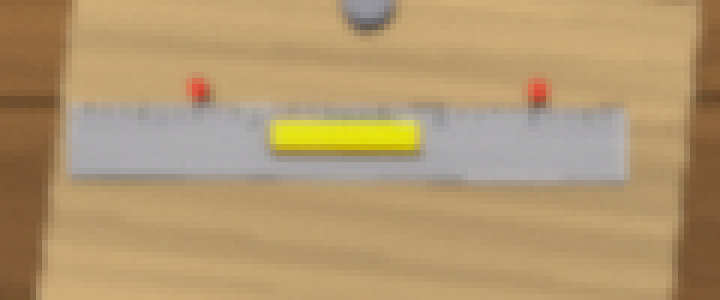

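The picture shows the straightedge against both pins, at crop pixels (200,100) and (538,105), within pixel accuracy. Next are the bars.

Call:
{"fn": "arm_command", "kwargs": {"targets": [{"hand": -0.3,"x": 0.0165,"y": 0.0412,"z": 0,"yaw": 0.009},{"hand": -0.3,"x": 0.0165,"y": 0.0412,"z": 0,"yaw": 0},{"hand": -0.3,"x": 0.0165,"y": 0.0412,"z": 0,"yaw": 0},{"hand": -0.3,"x": 0.0165,"y": 0.0412,"z": 0,"yaw": 0},{"hand": -0.3,"x": 0,"y": 0,"z": 0.02,"yaw": 0},{"hand": -0.3,"x": 0,"y": 0,"z": 0,"yaw": 0}]}}

```text
clock: 10.5
eef_pos: [483.9, -280.1, 177.8]
eef_rot: [-3.139, 0.004, -0.07]
wrist_force: [-0.5, 0.8, -0.4]
finger_gap: 33.2
finger_force: 0.0
```

Run:
```python
from h import *
s=camera("side");t=camera("top")
a=cv2.resize(s[90:200,320:430],(400,400),interpolation=3);b=cv2.resize(t[215:275,395:455],(400,400),interpolation=3)
cv2.imwrite("pics/g1.png",np.hstack([a,b])[:,:,::-1]);st=manip.read_state();print(st["eef_pos"].round(1),st["eef_rot"])
```

```text
[ 484.7 -279.4  180.6] [-3.14115130e+00  6.16062969e-04 -6.92292612e-02]
```

View pics/g1.png

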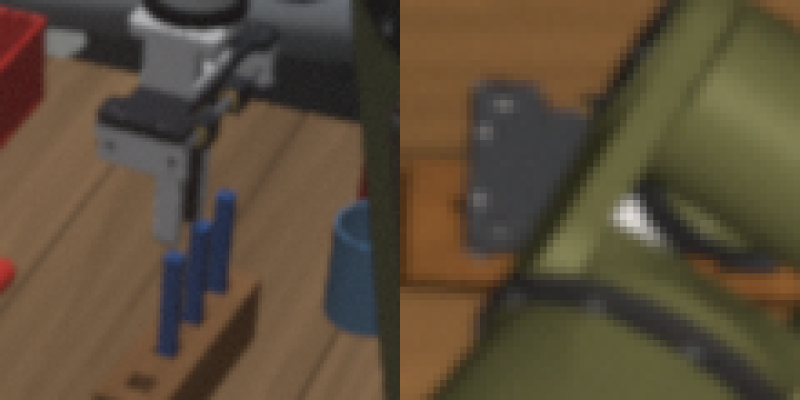

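The gripper is above the first bar, whose top is at crop (175,258), with a finger on each side. I'll descend, grip and lift.

Call:
{"fn": "arm_command", "kwargs": {"targets": [{"hand": -0.3,"x": 0.001,"y": 0,"z": 0.02,"yaw": 0},{"hand": -0.3,"x": 0,"y": 0,"z": 0.02,"yaw": 0},{"hand": -0.3,"x": 0,"y": 0,"z": 0.02,"yaw": 0},{"hand": -0.3,"x": 0,"y": 0,"z": 0,"yaw": 0},{"hand": -1,"x": 0,"y": 0,"z": 0,"yaw": 0},{"hand": -1,"x": 0,"y": 0,"z": 0,"yaw": 0},{"hand": -1,"x": 0,"y": 0,"z": 0,"yaw": 0}], "newtons": 20}}

```text
clock: 11.3
eef_pos: [486.3, -280.1, 121.8]
eef_rot: [3.141, -0.002, -0.071]
wrist_force: [-0.8, 0.2, 3.5]
finger_gap: 14.1
finger_force: 20.0
```

Call:
{"fn": "arm_command", "kwargs": {"targets": [{"hand": -1,"x": 0,"y": 0,"z": -0.02,"yaw": 0},{"hand": -1,"x": 0,"y": 0,"z": -0.03,"yaw": 0},{"hand": -1,"x": 0,"y": 0,"z": -0.03,"yaw": 0},{"hand": -1,"x": 0,"y": 0,"z": -0.02,"yaw": 0},{"hand": -1,"x": 0,"y": 0,"z": 0,"yaw": 0}]}}

```text
clock: 11.8
eef_pos: [486.7, -280.5, 223.7]
eef_rot: [3.139, -0.005, -0.071]
wrist_force: [-0.1, 0.7, -0.9]
finger_gap: 13.8
finger_force: 20.0
```

Call:
{"fn": "arm_command", "kwargs": {"targets": [{"hand": -1,"x": 0,"y": 0,"z": 0,"yaw": -0.053},{"hand": -1,"x": 0.0118,"y": -0.0445,"z": 0,"yaw": 0},{"hand": -1,"x": 0.0118,"y": -0.0445,"z": 0,"yaw": 0},{"hand": -1,"x": 0.0118,"y": -0.0445,"z": 0,"yaw": 0},{"hand": -1,"x": 0.0118,"y": -0.0445,"z": 0,"yaw": 0},{"hand": -1,"x": 0.0118,"y": -0.0445,"z": 0,"yaw": 0},{"hand": -1,"x": 0.0118,"y": -0.0445,"z": 0,"yaw": 0},{"hand": -1,"x": 0.0118,"y": -0.0445,"z": 0,"yaw": 0},{"hand": -1,"x": 0.0118,"y": -0.0445,"z": 0,"yaw": 0},{"hand": -1,"x": 0.0118,"y": -0.0445,"z": 0,"yaw": 0}]}}

```text
clock: 12.8
eef_pos: [599.2, 120.4, 219.2]
eef_rot: [3.141, 0.001, -0.018]
wrist_force: [0.5, 0.0, -0.6]
finger_gap: 13.8
finger_force: 20.0
```

Call:
{"fn": "arm_command", "kwargs": {"targets": [{"hand": -1,"x": 0,"y": 0,"z": 0.03,"yaw": 0},{"hand": -1,"x": 0,"y": 0,"z": 0.03,"yaw": 0},{"hand": -1,"x": 0,"y": 0,"z": 0.025,"yaw": 0},{"hand": -1,"x": 0,"y": 0,"z": 0.005,"yaw": 0},{"hand": -1,"x": 0,"y": 0,"z": 0,"yaw": 0}]}}

```text
clock: 13.3
eef_pos: [598.7, 118.5, 129.1]
eef_rot: [3.141, 0.002, -0.018]
wrist_force: [-0.1, 0.3, -0.7]
finger_gap: 14.1
finger_force: 20.0
```

Call:
{"fn": "arm_command", "kwargs": {"targets": [{"hand": -1,"x": 0,"y": 0,"z": 0.003,"yaw": 0},{"hand": -1,"x": 0,"y": 0,"z": 0,"yaw": 0},{"hand": -1,"x": -0.012,"y": 0,"z": 0.0005,"yaw": 0},{"hand": -1,"x": -0.0115,"y": 0,"z": 0.0008,"yaw": 0},{"hand": -1,"x": -0.0115,"y": 0,"z": 0.002,"yaw": 0},{"hand": -1,"x": -0.0115,"y": 0,"z": 0.003,"yaw": 0},{"hand": -1,"x": 0,"y": 0,"z": 0,"yaw": 0}], "newtons": 6}}

```text
clock: 14.0
eef_pos: [552.1, 119.4, 121.5]
eef_rot: [3.141, 0.0, -0.018]
wrist_force: [-0.2, -1.1, 1.8]
finger_gap: 14.3
finger_force: 6.0
```

Run:
```python
from h import *
s=camera("side")
cv2.imwrite("pics/b1.png",cv2.resize(s[130:300,220:390],(600,600),interpolation=3)[:,:,::-1])
```

```text
(no output)
```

View pics/b1.png

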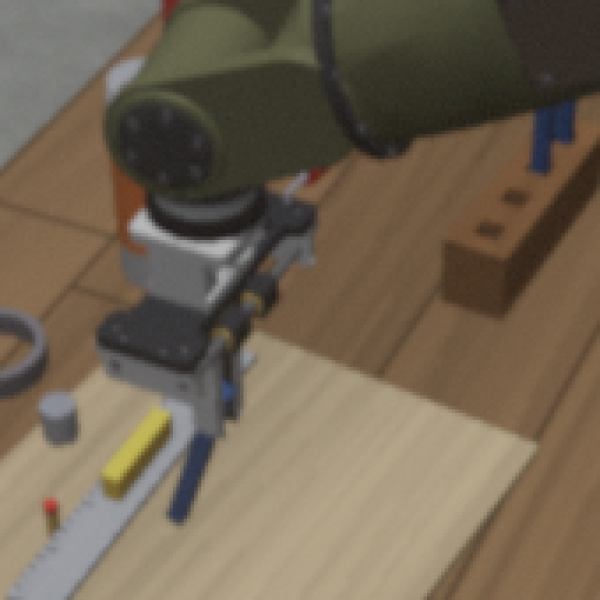

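The bar is tilting as planned, with its lower end at crop (178,518) near the straightedge and its top leaning towards the robot. I'll continue the arc.

Call:
{"fn": "arm_command", "kwargs": {"targets": [{"hand": -1,"x": -0.0115,"y": 0,"z": 0.004,"yaw": 0},{"hand": -1,"x": -0.0105,"y": 0,"z": 0.005,"yaw": 0},{"hand": -1,"x": -0.0105,"y": 0,"z": 0.006,"yaw": 0},{"hand": -1,"x": -0.0095,"y": 0,"z": 0.0065,"yaw": 0},{"hand": -1,"x": -0.009,"y": 0,"z": 0.0075,"yaw": 0},{"hand": -1,"x": -0.0085,"y": 0,"z": 0.0083,"yaw": 0},{"hand": -1,"x": -0.0077,"y": 0,"z": 0.009,"yaw": 0},{"hand": -1,"x": -0.0068,"y": 0,"z": 0.0095,"yaw": 0},{"hand": -1,"x": -0.006,"y": 0,"z": 0.0102,"yaw": 0},{"hand": -1,"x": -0.005,"y": 0,"z": 0.0105,"yaw": 0}]}}

```text
clock: 15.05
eef_pos: [467.4, 121.0, 43.8]
eef_rot: [3.142, 0.0, -0.018]
wrist_force: [-0.2, -0.8, 0.3]
finger_gap: 14.0
finger_force: 6.0
```

Call:
{"fn": "arm_command", "kwargs": {"targets": [{"hand": -1,"x": -0.0035,"y": 0,"z": 0.009,"yaw": 0},{"hand": -1,"x": -0.0025,"y": 0,"z": 0.009,"yaw": 0},{"hand": -1,"x": -0.0015,"y": 0,"z": 0.006,"yaw": 0},{"hand": -1,"x": 0,"y": 0,"z": 0,"yaw": 0}]}}

```text
clock: 15.45
eef_pos: [459.9, 121.0, 19.8]
eef_rot: [3.141, 0.001, -0.018]
wrist_force: [0.7, -0.1, -0.5]
finger_gap: 14.0
finger_force: 6.0
```

Call:
{"fn": "arm_command", "kwargs": {"targets": [{"hand": -1,"x": -0.0005,"y": 0,"z": 0.004,"yaw": 0},{"hand": -1,"x": 0,"y": 0,"z": 0,"yaw": 0},{"hand": -0.6,"x": 0,"y": 0,"z": 0,"yaw": 0},{"hand": -0.6,"x": 0,"y": 0,"z": 0,"yaw": 0},{"hand": -0.6,"x": 0,"y": 0,"z": 0,"yaw": 0},{"hand": -0.6,"x": 0,"y": 0,"z": 0,"yaw": 0}]}}

```text
clock: 16.05
eef_pos: [459.9, 121.1, 16.8]
eef_rot: [-3.142, -0.0, -0.018]
wrist_force: [0.0, 0.2, 0.4]
finger_gap: 19.0
finger_force: 0.0
```

Call:
{"fn": "arm_command", "kwargs": {"targets": [{"hand": -0.6,"x": 0.04,"y": 0,"z": 0,"yaw": 0},{"hand": -0.6,"x": 0,"y": 0,"z": 0,"yaw": 0},{"hand": -1,"x": 0,"y": 0,"z": 0,"yaw": 0},{"hand": -1,"x": 0,"y": 0,"z": 0,"yaw": 0},{"hand": -1,"x": 0,"y": 0,"z": 0,"yaw": 0}], "newtons": 15}}

```text
clock: 16.55
eef_pos: [499.2, 120.4, 16.6]
eef_rot: [3.142, 0.001, -0.018]
wrist_force: [-0.2, -0.1, -0.4]
finger_gap: 13.8
finger_force: 15.0
```

Run:
```python
from h import *
s=camera("side")
cv2.imwrite("pics/b2.png",cv2.resize(s[180:330,220:370],(600,600),interpolation=3)[:,:,::-1])
```

```text
(no output)
```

View pics/b2.png

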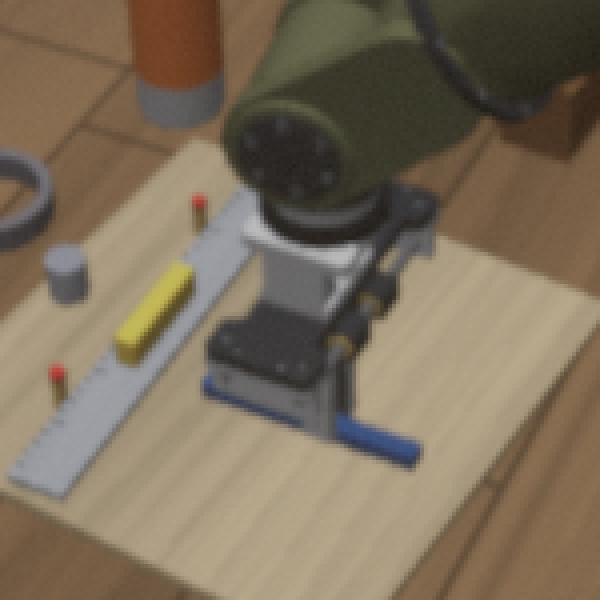

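The bar lies flat in the grip, square-on, with its end at crop (207,387), about 25 mm short of the straightedge. I'll slide it forward.

Call:
{"fn": "arm_command", "kwargs": {"targets": [{"hand": -1,"x": 0.004,"y": 0,"z": 0,"yaw": 0},{"hand": -1,"x": 0.004,"y": 0,"z": 0,"yaw": 0},{"hand": -1,"x": 0.004,"y": 0,"z": 0,"yaw": 0},{"hand": -1,"x": 0.003,"y": 0,"z": 0,"yaw": 0},{"hand": -1,"x": 0.002,"y": 0,"z": 0,"yaw": 0},{"hand": -1,"x": 0,"y": 0,"z": 0,"yaw": 0}]}}

```text
clock: 17.2
eef_pos: [517.0, 120.0, 16.6]
eef_rot: [3.142, 0.0, -0.018]
wrist_force: [0.4, 0.2, -1.1]
finger_gap: 13.7
finger_force: 15.0
```

Call:
{"fn": "arm_command", "kwargs": {"targets": [{"hand": -1,"x": 0.002,"y": 0,"z": 0,"yaw": 0},{"hand": -1,"x": 0.002,"y": 0,"z": 0,"yaw": 0},{"hand": -1,"x": 0,"y": 0,"z": 0,"yaw": 0}]}}

```text
clock: 17.5
eef_pos: [521.1, 120.0, 16.7]
eef_rot: [-3.142, -0.0, -0.018]
wrist_force: [-0.7, 0.4, -0.4]
finger_gap: 13.9
finger_force: 15.0
```

Call:
{"fn": "arm_command", "kwargs": {"targets": [{"hand": -1,"x": 0.002,"y": 0,"z": 0,"yaw": 0},{"hand": -1,"x": 0.002,"y": 0,"z": 0,"yaw": 0},{"hand": -1,"x": 0,"y": 0,"z": 0,"yaw": 0}]}}

```text
clock: 17.8
eef_pos: [525.1, 119.9, 16.7]
eef_rot: [-3.142, -0.0, -0.018]
wrist_force: [-0.1, 0.2, -1.4]
finger_gap: 13.7
finger_force: 15.0
```

Call:
{"fn": "arm_command", "kwargs": {"targets": [{"hand": -1,"x": 0.0015,"y": 0,"z": 0,"yaw": 0},{"hand": -1,"x": 0.0015,"y": 0,"z": 0,"yaw": 0},{"hand": -1,"x": 0,"y": 0,"z": 0,"yaw": 0}]}}

```text
clock: 18.1
eef_pos: [528.0, 119.9, 16.7]
eef_rot: [-3.142, -0.0, -0.018]
wrist_force: [0.5, -0.5, -0.9]
finger_gap: 13.9
finger_force: 15.0
```

Call:
{"fn": "arm_command", "kwargs": {"targets": [{"hand": -1,"x": 0.0015,"y": 0,"z": 0,"yaw": 0},{"hand": -1,"x": 0.0015,"y": 0,"z": 0,"yaw": 0},{"hand": -1,"x": 0,"y": 0,"z": 0,"yaw": 0}]}}

```text
clock: 18.4
eef_pos: [531.0, 119.8, 16.7]
eef_rot: [-3.142, -0.0, -0.018]
wrist_force: [-0.4, -0.1, -0.2]
finger_gap: 13.9
finger_force: 15.0
```

Run:
```python
from h import *
s=camera("side");st=manip.read_state();print(st["eef_pos"].round(1),st["wrist_force"].round(1))
cv2.imwrite("pics/b3.png",cv2.resize(s[180:330,220:370],(600,600),interpolation=3)[:,:,::-1])
```

```text
[530.9 119.8  16.6] [ 0.8 -0.4 -1.8]
```

View pics/b3.png

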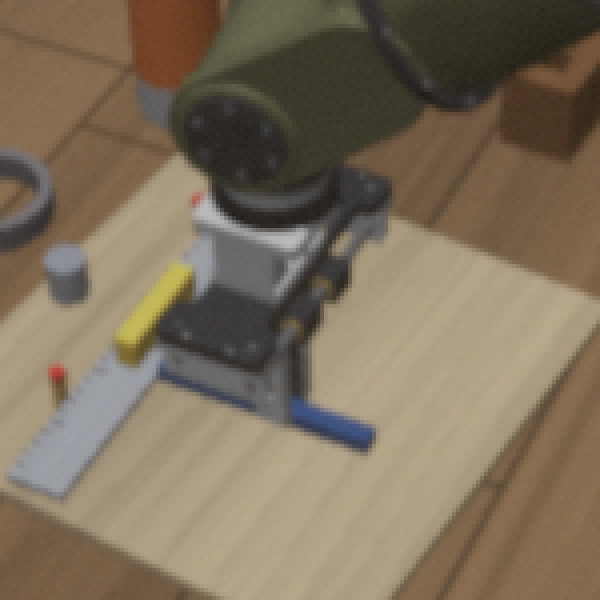

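The bar's end is at crop (160,370), within a few millimetres of the straightedge's near edge. I'll creep to contact.

Call:
{"fn": "arm_command", "kwargs": {"targets": [{"hand": -1,"x": 0.001,"y": 0,"z": 0,"yaw": 0},{"hand": -1,"x": 0.001,"y": 0,"z": 0,"yaw": 0},{"hand": -1,"x": 0,"y": 0,"z": 0,"yaw": 0}]}}

```text
clock: 18.75
eef_pos: [531.8, 119.8, 16.4]
eef_rot: [3.141, 0.003, -0.018]
wrist_force: [-8.4, -0.6, 3.4]
finger_gap: 13.8
finger_force: 15.0
```

Call:
{"fn": "arm_command", "kwargs": {"targets": [{"hand": -1,"x": 0.001,"y": 0,"z": 0,"yaw": 0},{"hand": -1,"x": 0.001,"y": 0,"z": 0,"yaw": 0},{"hand": -1,"x": 0,"y": 0,"z": 0,"yaw": 0}]}}

```text
clock: 19.05
eef_pos: [532.6, 119.8, 16.2]
eef_rot: [3.141, 0.006, -0.018]
wrist_force: [-15.8, -0.6, 8.9]
finger_gap: 14.0
finger_force: 15.0
```

Call:
{"fn": "arm_command", "kwargs": {"targets": [{"hand": -1,"x": 0.001,"y": 0,"z": 0,"yaw": 0},{"hand": -1,"x": 0.001,"y": 0,"z": 0,"yaw": 0},{"hand": -1,"x": 0,"y": 0,"z": 0,"yaw": 0}]}}

```text
clock: 19.35
eef_pos: [534.1, 119.7, 16.0]
eef_rot: [3.141, 0.007, -0.018]
wrist_force: [-17.6, -0.2, 8.2]
finger_gap: 13.6
finger_force: 15.0
```

Call:
{"fn": "arm_command", "kwargs": {"targets": [{"hand": -0.6,"x": 0,"y": 0,"z": 0,"yaw": 0},{"hand": -0.6,"x": 0,"y": 0,"z": 0,"yaw": 0},{"hand": -0.6,"x": 0,"y": 0,"z": -0.02,"yaw": 0},{"hand": -0.6,"x": 0,"y": 0,"z": -0.04,"yaw": 0},{"hand": -0.5,"x": 0,"y": 0,"z": -0.045,"yaw": 0},{"hand": -0.3,"x": 0,"y": 0,"z": -0.045,"yaw": 0},{"hand": -0.3,"x": 0,"y": 0,"z": -0.035,"yaw": 0}]}}

```text
clock: 20.05
eef_pos: [537.3, 119.7, 204.8]
eef_rot: [-3.141, -0.003, -0.018]
wrist_force: [-0.5, 0.4, -0.4]
finger_gap: 32.3
finger_force: 0.0
```

Call:
{"fn": "arm_command", "kwargs": {"targets": [{"hand": -0.3,"x": -0.0043,"y": 0.045,"z": 0,"yaw": 0},{"hand": -0.3,"x": -0.0043,"y": 0.045,"z": 0,"yaw": 0},{"hand": -0.3,"x": -0.0043,"y": 0.045,"z": 0,"yaw": 0},{"hand": -0.3,"x": -0.0043,"y": 0.045,"z": 0,"yaw": 0},{"hand": -0.3,"x": -0.0043,"y": 0.045,"z": 0,"yaw": 0},{"hand": -0.3,"x": -0.0043,"y": 0.045,"z": 0,"yaw": 0},{"hand": -0.3,"x": -0.0043,"y": 0.045,"z": 0,"yaw": 0},{"hand": -0.3,"x": -0.0043,"y": 0.045,"z": 0,"yaw": 0},{"hand": -0.3,"x": -0.0043,"y": 0.045,"z": 0,"yaw": 0},{"hand": -0.3,"x": -0.0043,"y": 0.045,"z": 0,"yaw": 0.052}]}}

```text
clock: 21.05
eef_pos: [485.3, -331.5, 201.9]
eef_rot: [3.141, -0.001, -0.071]
wrist_force: [0.8, 0.2, 0.2]
finger_gap: 32.7
finger_force: 0.0
```

Run:
```python
from h import *
t=camera("top");t=camera("top");s=manip.read_state();print(s["eef_pos"].round(1),s["eef_rot"].round(4))
for k,z in(("grey",20),("red",42),("blue",26)):
  for c,a,r,p in blobs(t,k,(250,188,357,265)): print(k,c,a,r,plane("top",c,z).round(1),[np.round(v,2) for v in axis(p,"top",z)] if a>30 else "")
```

```text
[ 484.4 -333.9  201.3] [ 3.1408e+00 -1.0000e-04 -7.6400e-02]
grey [301.68 205.15] 984 [(np.float64(301.3), np.float64(204.4)), (np.float64(66.4), np.float64(80.2)), 50.6] [634.3  93.1  20. ] [array([634.29,  93.06]), np.float64(-89.56), np.float64(300.05)]
grey [295. 244.] 23 [(np.float64(295.0), np.float64(244.0)), (np.float64(22.0), np.float64(0.0)), -90.0] [508.5 115.   20. ] 
red [277.4 194.2] 5 [(np.float64(277.5), np.float64(194.0)), (np.float64(2.0), np.float64(1.0)), 90.0] [666.5 169.4  42. ] 
red [334.12 194.88] 8 [(np.float64(334.0), np.float64(195.0)), (np.float64(2.0), np.float64(2.0)), 90.0] [662.8 -11.6  42. ] 
blue [293.19 233.81] 113 [(np.float64(293.0), np.float64(232.0)), (np.float64(44.0), np.float64(2.0)), 90.0] [540.7 120.4  26. ] [array([540.78, 120.36]), np.float64(179.07), np.float64(141.8)]
```

Call:
{"fn": "arm_command", "kwargs": {"targets": [{"hand": -0.3,"x": -0.002,"y": -0.0042,"z": 0,"yaw": -0.005},{"hand": -0.3,"x": 0,"y": 0,"z": 0.02,"yaw": 0},{"hand": -0.3,"x": 0,"y": 0,"z": 0.02,"yaw": 0},{"hand": -0.3,"x": 0,"y": 0,"z": 0.02,"yaw": 0},{"hand": -0.3,"x": 0,"y": 0,"z": 0.02,"yaw": 0},{"hand": -0.3,"x": 0,"y": 0,"z": 0,"yaw": 0},{"hand": -1,"x": 0,"y": 0,"z": 0,"yaw": 0},{"hand": -1,"x": 0,"y": 0,"z": 0,"yaw": 0},{"hand": -1,"x": 0,"y": 0,"z": 0,"yaw": 0}], "newtons": 20}}

```text
clock: 22.05
eef_pos: [484.5, -325.5, 123.0]
eef_rot: [3.14, -0.002, -0.065]
wrist_force: [0.6, -4.8, 1.4]
finger_gap: 14.8
finger_force: 19.8
```

Call:
{"fn": "arm_command", "kwargs": {"targets": [{"hand": -1,"x": 0,"y": 0,"z": -0.02,"yaw": 0},{"hand": -1,"x": 0,"y": 0,"z": -0.03,"yaw": 0},{"hand": -1,"x": 0,"y": 0,"z": -0.03,"yaw": 0},{"hand": -1,"x": 0,"y": 0,"z": -0.02,"yaw": 0},{"hand": -1,"x": 0,"y": 0,"z": 0,"yaw": 0}]}}

```text
clock: 22.55
eef_pos: [484.7, -325.7, 225.0]
eef_rot: [3.139, -0.005, -0.065]
wrist_force: [-0.5, -1.0, -1.3]
finger_gap: 14.3
finger_force: 20.0
```

Call:
{"fn": "arm_command", "kwargs": {"targets": [{"hand": -1,"x": 0,"y": 0,"z": 0,"yaw": -0.047},{"hand": -1,"x": 0.012,"y": -0.0455,"z": 0,"yaw": 0},{"hand": -1,"x": 0.012,"y": -0.0455,"z": 0,"yaw": 0},{"hand": -1,"x": 0.012,"y": -0.0455,"z": 0,"yaw": 0},{"hand": -1,"x": 0.012,"y": -0.0455,"z": 0,"yaw": 0},{"hand": -1,"x": 0.012,"y": -0.0455,"z": 0,"yaw": 0},{"hand": -1,"x": 0.012,"y": -0.0455,"z": 0,"yaw": 0},{"hand": -1,"x": 0.012,"y": -0.0455,"z": 0,"yaw": 0},{"hand": -1,"x": 0.012,"y": -0.0455,"z": 0,"yaw": 0},{"hand": -1,"x": 0.012,"y": -0.0455,"z": 0,"yaw": 0}]}}

```text
clock: 23.55
eef_pos: [599.2, 84.3, 220.4]
eef_rot: [3.141, 0.001, -0.018]
wrist_force: [0.9, -0.3, -1.1]
finger_gap: 13.7
finger_force: 20.0
```

Call:
{"fn": "arm_command", "kwargs": {"targets": [{"hand": -1,"x": 0,"y": 0,"z": 0.03,"yaw": 0},{"hand": -1,"x": 0,"y": 0,"z": 0.03,"yaw": 0},{"hand": -1,"x": 0,"y": 0,"z": 0.025,"yaw": 0},{"hand": -1,"x": 0,"y": 0,"z": 0.005,"yaw": 0},{"hand": -1,"x": 0,"y": 0,"z": 0,"yaw": 0}]}}

```text
clock: 24.05
eef_pos: [598.8, 82.3, 130.3]
eef_rot: [3.141, 0.002, -0.018]
wrist_force: [-0.9, -0.2, -0.6]
finger_gap: 14.1
finger_force: 20.0
```

Call:
{"fn": "arm_command", "kwargs": {"targets": [{"hand": -1,"x": 0,"y": 0,"z": 0.003,"yaw": 0},{"hand": -1,"x": 0,"y": 0,"z": 0,"yaw": 0},{"hand": -1,"x": -0.012,"y": 0,"z": 0.0005,"yaw": 0},{"hand": -1,"x": -0.0115,"y": 0,"z": 0.0008,"yaw": 0},{"hand": -1,"x": -0.0115,"y": 0,"z": 0.002,"yaw": 0},{"hand": -1,"x": -0.0115,"y": 0,"z": 0.003,"yaw": 0},{"hand": -1,"x": 0,"y": 0,"z": 0,"yaw": 0}], "newtons": 6}}

```text
clock: 24.75
eef_pos: [552.2, 83.2, 122.7]
eef_rot: [3.142, 0.0, -0.018]
wrist_force: [-0.4, 0.2, 2.1]
finger_gap: 13.7
finger_force: 6.0
```

Call:
{"fn": "arm_command", "kwargs": {"targets": [{"hand": -1,"x": -0.0115,"y": 0,"z": 0.004,"yaw": 0},{"hand": -1,"x": -0.0105,"y": 0,"z": 0.005,"yaw": 0},{"hand": -1,"x": -0.0105,"y": 0,"z": 0.006,"yaw": 0},{"hand": -1,"x": -0.0095,"y": 0,"z": 0.0065,"yaw": 0},{"hand": -1,"x": -0.009,"y": 0,"z": 0.0075,"yaw": 0},{"hand": -1,"x": -0.0085,"y": 0,"z": 0.0083,"yaw": 0},{"hand": -1,"x": -0.0077,"y": 0,"z": 0.009,"yaw": 0},{"hand": -1,"x": -0.0068,"y": 0,"z": 0.0095,"yaw": 0},{"hand": -1,"x": -0.006,"y": 0,"z": 0.0102,"yaw": 0},{"hand": -1,"x": -0.005,"y": 0,"z": 0.0105,"yaw": 0}]}}

```text
clock: 25.75
eef_pos: [467.5, 84.8, 45.0]
eef_rot: [-3.142, 0.0, -0.018]
wrist_force: [0.2, -0.5, -0.1]
finger_gap: 13.8
finger_force: 6.0
```

Call:
{"fn": "arm_command", "kwargs": {"targets": [{"hand": -1,"x": -0.0035,"y": 0,"z": 0.009,"yaw": 0},{"hand": -1,"x": -0.0025,"y": 0,"z": 0.009,"yaw": 0},{"hand": -1,"x": -0.0015,"y": 0,"z": 0.006,"yaw": 0},{"hand": -1,"x": -0.0005,"y": 0,"z": 0.0045,"yaw": 0},{"hand": -1,"x": 0,"y": 0,"z": 0,"yaw": 0}]}}

```text
clock: 26.25
eef_pos: [459.8, 84.9, 16.9]
eef_rot: [3.142, 0.001, -0.018]
wrist_force: [-0.7, 0.2, -0.8]
finger_gap: 13.7
finger_force: 6.0
```

Run:
```python
from h import *
s=camera("side");st=manip.read_state();print(st["eef_pos"].round(1),st["wrist_force"].round(1))
cv2.imwrite("pics/b4.png",cv2.resize(s[180:330,220:370],(600,600),interpolation=3)[:,:,::-1])
```

```text
[460.   84.9  17.2] [-0.9 -0.3 -0.7]
```

View pics/b4.png

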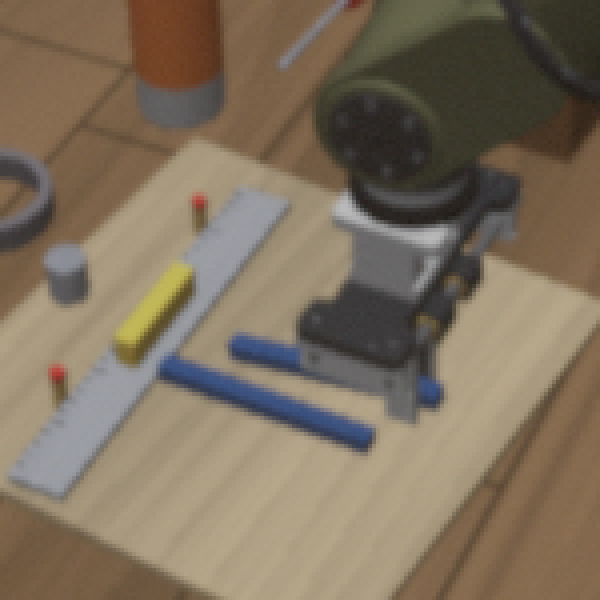

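Bar 1 lies flat and touches the straightedge at crop (165,365). Bar 2 is almost flat in the grip, with its free end at (235,345). I'll release it, regrip and slide it up.

Call:
{"fn": "arm_command", "kwargs": {"targets": [{"hand": -0.6,"x": 0,"y": 0,"z": 0,"yaw": 0},{"hand": -0.6,"x": 0,"y": 0,"z": 0,"yaw": 0},{"hand": -0.6,"x": 0,"y": 0,"z": 0,"yaw": 0},{"hand": -0.6,"x": 0,"y": 0,"z": 0,"yaw": 0},{"hand": -0.6,"x": 0.04,"y": 0,"z": 0,"yaw": 0},{"hand": -0.6,"x": 0,"y": 0,"z": 0,"yaw": 0},{"hand": -1,"x": 0,"y": 0,"z": 0,"yaw": 0},{"hand": -1,"x": 0,"y": 0,"z": 0,"yaw": 0},{"hand": -1,"x": 0,"y": 0,"z": 0,"yaw": 0}], "newtons": 15}}

```text
clock: 27.2
eef_pos: [499.2, 84.2, 17.3]
eef_rot: [3.142, 0.001, -0.018]
wrist_force: [-0.6, 0.2, -1.0]
finger_gap: 13.5
finger_force: 15.0
```

Call:
{"fn": "arm_command", "kwargs": {"targets": [{"hand": -1,"x": 0.004,"y": 0,"z": 0,"yaw": 0},{"hand": -1,"x": 0.004,"y": 0,"z": 0,"yaw": 0},{"hand": -1,"x": 0.004,"y": 0,"z": 0,"yaw": 0},{"hand": -1,"x": 0.004,"y": 0,"z": 0,"yaw": 0},{"hand": -1,"x": 0.004,"y": 0,"z": 0,"yaw": 0},{"hand": -1,"x": 0.003,"y": 0,"z": 0,"yaw": 0},{"hand": -1,"x": 0.003,"y": 0,"z": 0,"yaw": 0},{"hand": -1,"x": 0.002,"y": 0,"z": 0,"yaw": 0},{"hand": -1,"x": 0,"y": 0,"z": 0,"yaw": 0}]}}

```text
clock: 28.1
eef_pos: [528.1, 83.6, 17.3]
eef_rot: [-3.142, -0.0, -0.018]
wrist_force: [0.8, 0.2, -1.4]
finger_gap: 14.2
finger_force: 15.0
```

Call:
{"fn": "arm_command", "kwargs": {"targets": [{"hand": -1,"x": 0.001,"y": 0,"z": 0,"yaw": 0},{"hand": -1,"x": 0.001,"y": 0,"z": 0,"yaw": 0},{"hand": -1,"x": 0.001,"y": 0,"z": 0,"yaw": 0},{"hand": -1,"x": 0,"y": 0,"z": 0,"yaw": 0}]}}

```text
clock: 28.5
eef_pos: [531.0, 83.6, 17.4]
eef_rot: [-3.142, -0.0, -0.018]
wrist_force: [-0.5, 0.2, -0.6]
finger_gap: 13.7
finger_force: 15.0
```

Call:
{"fn": "arm_command", "kwargs": {"targets": [{"hand": -1,"x": 0.001,"y": 0,"z": 0,"yaw": 0},{"hand": -1,"x": 0.001,"y": 0,"z": 0,"yaw": 0},{"hand": -1,"x": 0,"y": 0,"z": 0,"yaw": 0}]}}

```text
clock: 28.8
eef_pos: [532.5, 83.5, 17.2]
eef_rot: [3.142, 0.001, -0.018]
wrist_force: [-3.4, -0.3, -0.6]
finger_gap: 13.7
finger_force: 15.0
```

Call:
{"fn": "arm_command", "kwargs": {"targets": [{"hand": -1,"x": 0.001,"y": 0,"z": 0,"yaw": 0},{"hand": -1,"x": 0.001,"y": 0,"z": 0,"yaw": 0},{"hand": -1,"x": 0,"y": 0,"z": 0,"yaw": 0}]}}

```text
clock: 29.1
eef_pos: [533.1, 83.5, 17.0]
eef_rot: [3.141, 0.005, -0.018]
wrist_force: [-13.9, 0.0, 9.0]
finger_gap: 13.5
finger_force: 15.0
```

Call:
{"fn": "arm_command", "kwargs": {"targets": [{"hand": -0.6,"x": 0,"y": 0,"z": 0,"yaw": 0},{"hand": -0.6,"x": 0,"y": 0,"z": 0,"yaw": 0},{"hand": -0.6,"x": 0,"y": 0,"z": -0.02,"yaw": 0},{"hand": -0.6,"x": 0,"y": 0,"z": -0.04,"yaw": 0},{"hand": -0.5,"x": 0,"y": 0,"z": -0.045,"yaw": 0},{"hand": -0.3,"x": 0,"y": 0,"z": -0.045,"yaw": 0},{"hand": -0.3,"x": 0,"y": 0,"z": -0.035,"yaw": 0}]}}

```text
clock: 29.8
eef_pos: [535.4, 83.5, 205.5]
eef_rot: [-3.141, -0.003, -0.018]
wrist_force: [0.2, -0.5, 0.1]
finger_gap: 32.3
finger_force: 0.0
```

Call:
{"fn": "arm_command", "kwargs": {"targets": [{"hand": -0.3,"x": -0.0048,"y": 0.0465,"z": 0,"yaw": 0},{"hand": -0.3,"x": -0.0048,"y": 0.0465,"z": 0,"yaw": 0},{"hand": -0.3,"x": -0.0048,"y": 0.0465,"z": 0,"yaw": 0},{"hand": -0.3,"x": -0.0048,"y": 0.0465,"z": 0,"yaw": 0},{"hand": -0.3,"x": -0.0048,"y": 0.0465,"z": 0,"yaw": 0},{"hand": -0.3,"x": -0.0048,"y": 0.0465,"z": 0,"yaw": 0},{"hand": -0.3,"x": -0.0048,"y": 0.0465,"z": 0,"yaw": 0},{"hand": -0.3,"x": -0.0048,"y": 0.0465,"z": 0,"yaw": 0},{"hand": -0.3,"x": -0.0048,"y": 0.0465,"z": 0,"yaw": 0},{"hand": -0.3,"x": -0.0048,"y": 0.0465,"z": 0,"yaw": 0}]}}

```text
clock: 30.8
eef_pos: [478.0, -382.7, 202.6]
eef_rot: [3.141, -0.001, -0.018]
wrist_force: [0.8, 0.7, 0.2]
finger_gap: 32.9
finger_force: 0.0
```

Call:
{"fn": "arm_command", "kwargs": {"targets": [{"hand": -0.3,"x": 0,"y": 0,"z": 0,"yaw": 0.05},{"hand": -0.3,"x": 0,"y": 0,"z": 0,"yaw": 0},{"hand": -0.3,"x": 0,"y": 0,"z": 0,"yaw": 0}]}}

```text
clock: 31.1
eef_pos: [478.6, -380.2, 202.4]
eef_rot: [3.141, -0.0, -0.067]
wrist_force: [-0.5, 0.0, 0.7]
finger_gap: 33.0
finger_force: 0.0
```

Run:
```python
from h import *
t=camera("top");s=manip.read_state();print(s["eef_pos"].round(1),s["eef_rot"].round(4))
for k,z in(("red",16),("blue",26)):
  for c,a,r,p in blobs(t,k,(170,188,357,265)): print(k,c,a,r,plane("top",c,z).round(1),[np.round(v,2) for v in axis(p,"top",z)] if a>30 else "")
```

```text
[ 478.8 -379.9  202.5] [ 3.1414e+00 -3.0000e-04 -6.6100e-02]
red [277.4 194.2] 5 [(np.float64(277.5), np.float64(194.0)), (np.float64(2.0), np.float64(1.0)), 90.0] [671.6 171.8  16. ] 
red [334.12 194.88] 8 [(np.float64(334.0), np.float64(195.0)), (np.float64(2.0), np.float64(2.0)), 90.0] [667.8 -12.1  16. ] 
red [198.59 242.07] 427 [(np.float64(198.1), np.float64(241.9)), (np.float64(11.5), np.float64(46.7)), 84.6] [517.8 425.   16. ] [array([517.77, 425.  ]), np.float64(94.99), np.float64(149.44)]
blue [293.19 233.81] 113 [(np.float64(293.0), np.float64(232.0)), (np.float64(44.0), np.float64(2.0)), 90.0] [540.7 120.4  26. ] [array([540.78, 120.36]), np.float64(179.07), np.float64(141.8)]
blue [304.59 231.58] 102 [(np.float64(304.6), np.float64(232.5)), (np.float64(2.2), np.float64(45.0)), 1.4] [547.6  83.9  26. ] [array([547.68,  83.88]), np.float64(178.71), np.float64(144.99)]
```

Bars 1 and 2 are placed at y of about 120 and 84. Now I'll take bar 3.

Call:
{"fn": "arm_command", "kwargs": {"targets": [{"hand": -0.3,"x": 0.0015,"y": 0,"z": 0.02,"yaw": 0},{"hand": -0.3,"x": 0,"y": 0,"z": 0.02,"yaw": 0},{"hand": -0.3,"x": 0,"y": 0,"z": 0.02,"yaw": 0},{"hand": -0.3,"x": 0,"y": 0,"z": 0.021,"yaw": 0},{"hand": -0.3,"x": 0,"y": 0,"z": 0,"yaw": 0},{"hand": -1,"x": 0,"y": 0,"z": 0,"yaw": 0},{"hand": -1,"x": 0,"y": 0,"z": 0,"yaw": 0},{"hand": -1,"x": 0,"y": 0,"z": 0,"yaw": 0}], "newtons": 20}}

```text
clock: 31.95
eef_pos: [480.4, -380.8, 122.7]
eef_rot: [3.14, -0.002, -0.068]
wrist_force: [-0.7, 1.8, 6.2]
finger_gap: 13.8
finger_force: 20.0
```

Call:
{"fn": "arm_command", "kwargs": {"targets": [{"hand": -1,"x": 0,"y": 0,"z": -0.02,"yaw": 0},{"hand": -1,"x": 0,"y": 0,"z": -0.03,"yaw": 0},{"hand": -1,"x": 0,"y": 0,"z": -0.03,"yaw": 0},{"hand": -1,"x": 0,"y": 0,"z": -0.02,"yaw": 0},{"hand": -1,"x": 0,"y": 0,"z": 0,"yaw": 0}]}}

```text
clock: 32.45
eef_pos: [480.7, -381.3, 224.9]
eef_rot: [3.138, -0.005, -0.068]
wrist_force: [0.7, 0.8, -1.3]
finger_gap: 14.4
finger_force: 20.0
```

Call:
{"fn": "arm_command", "kwargs": {"targets": [{"hand": -1,"x": 0,"y": 0,"z": 0,"yaw": -0.05},{"hand": -1,"x": 0.0124,"y": -0.0475,"z": 0,"yaw": 0},{"hand": -1,"x": 0.0124,"y": -0.0475,"z": 0,"yaw": 0},{"hand": -1,"x": 0.0124,"y": -0.0475,"z": 0,"yaw": 0},{"hand": -1,"x": 0.0124,"y": -0.0475,"z": 0,"yaw": 0},{"hand": -1,"x": 0.0124,"y": -0.0475,"z": 0,"yaw": 0},{"hand": -1,"x": 0.0124,"y": -0.0475,"z": 0,"yaw": 0},{"hand": -1,"x": 0.0124,"y": -0.0475,"z": 0,"yaw": 0},{"hand": -1,"x": 0.0124,"y": -0.0475,"z": 0,"yaw": 0},{"hand": -1,"x": 0.0124,"y": -0.0475,"z": 0,"yaw": 0}]}}

```text
clock: 33.45
eef_pos: [599.2, 46.8, 220.2]
eef_rot: [3.142, 0.001, -0.018]
wrist_force: [0.4, -0.6, -0.6]
finger_gap: 13.8
finger_force: 20.0
```

Call:
{"fn": "arm_command", "kwargs": {"targets": [{"hand": -1,"x": 0,"y": 0,"z": 0.03,"yaw": 0},{"hand": -1,"x": 0,"y": 0,"z": 0.03,"yaw": 0},{"hand": -1,"x": 0,"y": 0,"z": 0.025,"yaw": 0},{"hand": -1,"x": 0,"y": 0,"z": 0.005,"yaw": 0},{"hand": -1,"x": 0,"y": 0,"z": 0,"yaw": 0}]}}

```text
clock: 33.95
eef_pos: [598.7, 44.8, 130.1]
eef_rot: [3.142, 0.002, -0.018]
wrist_force: [0.1, -0.0, -0.2]
finger_gap: 13.9
finger_force: 20.0
```

Call:
{"fn": "arm_command", "kwargs": {"targets": [{"hand": -1,"x": 0,"y": 0,"z": 0.003,"yaw": 0},{"hand": -1,"x": 0,"y": 0,"z": 0,"yaw": 0},{"hand": -1,"x": -0.012,"y": 0,"z": 0.0005,"yaw": 0},{"hand": -1,"x": -0.0115,"y": 0,"z": 0.0008,"yaw": 0},{"hand": -1,"x": -0.0115,"y": 0,"z": 0.002,"yaw": 0},{"hand": -1,"x": -0.0115,"y": 0,"z": 0.003,"yaw": 0},{"hand": -1,"x": 0,"y": 0,"z": 0,"yaw": 0}], "newtons": 6}}

```text
clock: 34.65
eef_pos: [552.1, 45.6, 122.4]
eef_rot: [3.141, 0.0, -0.018]
wrist_force: [-1.5, -0.3, 1.2]
finger_gap: 14.4
finger_force: 6.0
```

Call:
{"fn": "arm_command", "kwargs": {"targets": [{"hand": -1,"x": -0.0115,"y": 0,"z": 0.004,"yaw": 0},{"hand": -1,"x": -0.0105,"y": 0,"z": 0.005,"yaw": 0},{"hand": -1,"x": -0.0105,"y": 0,"z": 0.006,"yaw": 0},{"hand": -1,"x": -0.0095,"y": 0,"z": 0.0065,"yaw": 0},{"hand": -1,"x": -0.009,"y": 0,"z": 0.0075,"yaw": 0},{"hand": -1,"x": -0.0085,"y": 0,"z": 0.0083,"yaw": 0},{"hand": -1,"x": -0.0077,"y": 0,"z": 0.009,"yaw": 0},{"hand": -1,"x": -0.0068,"y": 0,"z": 0.0095,"yaw": 0},{"hand": -1,"x": -0.006,"y": 0,"z": 0.0102,"yaw": 0},{"hand": -1,"x": -0.005,"y": 0,"z": 0.0105,"yaw": 0}]}}

```text
clock: 35.65
eef_pos: [467.4, 47.2, 44.7]
eef_rot: [-3.142, 0.0, -0.018]
wrist_force: [-0.5, 0.9, 0.2]
finger_gap: 14.0
finger_force: 6.0
```

Call:
{"fn": "arm_command", "kwargs": {"targets": [{"hand": -1,"x": -0.0035,"y": 0,"z": 0.009,"yaw": 0},{"hand": -1,"x": -0.0025,"y": 0,"z": 0.009,"yaw": 0},{"hand": -1,"x": -0.0015,"y": 0,"z": 0.006,"yaw": 0},{"hand": -1,"x": -0.0005,"y": 0,"z": 0.0045,"yaw": 0},{"hand": -1,"x": 0,"y": 0,"z": 0,"yaw": 0}]}}

```text
clock: 36.15
eef_pos: [459.7, 47.3, 16.6]
eef_rot: [3.142, 0.001, -0.018]
wrist_force: [0.2, -0.1, -0.6]
finger_gap: 13.8
finger_force: 6.0
```

Run:
```python
from h import *
s=camera("side");st=manip.read_state();print(st["eef_pos"].round(1),st["wrist_force"].round(1))
cv2.imwrite("pics/b5.png",cv2.resize(s[180:330,220:370],(600,600),interpolation=3)[:,:,::-1])
```

```text
[459.9  47.3  16.9] [ 0.6  0.7 -0.6]
```

View pics/b5.png

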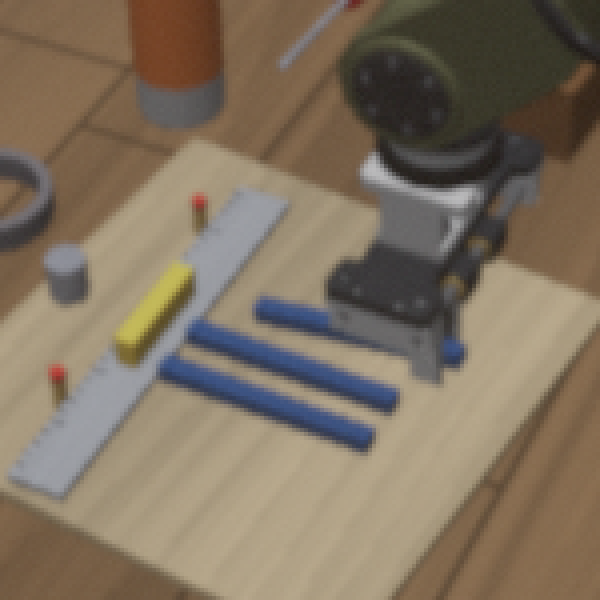

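Two bars touch the straightedge at crop (165,365) and (192,328). The third is nearly flat, with its end at (260,307). I'll do the same finish on it.

Call:
{"fn": "arm_command", "kwargs": {"targets": [{"hand": -0.6,"x": 0,"y": 0,"z": 0,"yaw": 0},{"hand": -0.6,"x": 0,"y": 0,"z": 0,"yaw": 0},{"hand": -0.6,"x": 0,"y": 0,"z": 0,"yaw": 0},{"hand": -0.6,"x": 0,"y": 0,"z": 0,"yaw": 0},{"hand": -0.6,"x": 0.04,"y": 0,"z": 0,"yaw": 0},{"hand": -0.6,"x": 0,"y": 0,"z": 0,"yaw": 0},{"hand": -1,"x": 0,"y": 0,"z": 0,"yaw": 0},{"hand": -1,"x": 0,"y": 0,"z": 0,"yaw": 0},{"hand": -1,"x": 0,"y": 0,"z": 0,"yaw": 0}], "newtons": 15}}

```text
clock: 37.1
eef_pos: [499.1, 46.6, 17.0]
eef_rot: [3.142, 0.001, -0.018]
wrist_force: [0.5, 0.1, -0.3]
finger_gap: 13.8
finger_force: 15.0
```

Call:
{"fn": "arm_command", "kwargs": {"targets": [{"hand": -1,"x": 0.004,"y": 0,"z": 0,"yaw": 0},{"hand": -1,"x": 0.004,"y": 0,"z": 0,"yaw": 0},{"hand": -1,"x": 0.004,"y": 0,"z": 0,"yaw": 0},{"hand": -1,"x": 0.004,"y": 0,"z": 0,"yaw": 0},{"hand": -1,"x": 0.004,"y": 0,"z": 0,"yaw": 0},{"hand": -1,"x": 0.003,"y": 0,"z": 0,"yaw": 0},{"hand": -1,"x": 0.003,"y": 0,"z": 0,"yaw": 0},{"hand": -1,"x": 0.002,"y": 0,"z": 0,"yaw": 0},{"hand": -1,"x": 0,"y": 0,"z": 0,"yaw": 0}]}}

```text
clock: 38.0
eef_pos: [528.0, 46.1, 17.0]
eef_rot: [-3.142, -0.0, -0.018]
wrist_force: [-0.5, 0.5, -0.7]
finger_gap: 13.9
finger_force: 15.0
```

Call:
{"fn": "arm_command", "kwargs": {"targets": [{"hand": -1,"x": 0.001,"y": 0,"z": 0,"yaw": 0},{"hand": -1,"x": 0.001,"y": 0,"z": 0,"yaw": 0},{"hand": -1,"x": 0.001,"y": 0,"z": 0,"yaw": 0},{"hand": -1,"x": 0.001,"y": 0,"z": 0,"yaw": 0},{"hand": -1,"x": 0,"y": 0,"z": 0,"yaw": 0}]}}

```text
clock: 38.5
eef_pos: [530.9, 46.0, 16.8]
eef_rot: [3.141, 0.003, -0.018]
wrist_force: [-7.5, 0.4, 2.5]
finger_gap: 13.9
finger_force: 15.0
```

Call:
{"fn": "arm_command", "kwargs": {"targets": [{"hand": -1,"x": 0.001,"y": 0,"z": 0,"yaw": 0},{"hand": -1,"x": 0.001,"y": 0,"z": 0,"yaw": 0},{"hand": -1,"x": 0,"y": 0,"z": 0,"yaw": 0}]}}

```text
clock: 38.8
eef_pos: [531.7, 46.0, 16.7]
eef_rot: [3.141, 0.006, -0.018]
wrist_force: [-15.2, 0.5, 8.9]
finger_gap: 13.8
finger_force: 15.0
```

Call:
{"fn": "arm_command", "kwargs": {"targets": [{"hand": -0.6,"x": 0,"y": 0,"z": 0,"yaw": 0},{"hand": -0.6,"x": 0,"y": 0,"z": 0,"yaw": 0},{"hand": -0.6,"x": 0,"y": 0,"z": -0.02,"yaw": 0},{"hand": -0.6,"x": 0,"y": 0,"z": -0.04,"yaw": 0},{"hand": -0.5,"x": 0,"y": 0,"z": -0.045,"yaw": 0},{"hand": -0.3,"x": 0,"y": 0,"z": -0.045,"yaw": 0},{"hand": 0,"x": 0,"y": 0,"z": -0.035,"yaw": 0}]}}

```text
clock: 39.5
eef_pos: [534.2, 46.0, 205.1]
eef_rot: [-3.141, -0.003, -0.018]
wrist_force: [0.6, 0.2, -0.4]
finger_gap: 36.0
finger_force: 0.0
```

Call:
{"fn": "arm_command", "kwargs": {"targets": [{"hand": 0,"x": -0.0027,"y": -0.047,"z": 0,"yaw": 0},{"hand": 0,"x": -0.0027,"y": -0.047,"z": 0,"yaw": 0},{"hand": 0,"x": -0.0027,"y": -0.047,"z": 0,"yaw": 0},{"hand": 0,"x": -0.0027,"y": -0.047,"z": 0,"yaw": 0},{"hand": 0,"x": -0.0027,"y": -0.047,"z": 0,"yaw": 0},{"hand": 0,"x": -0.0027,"y": -0.047,"z": 0,"yaw": 0},{"hand": 0,"x": -0.0027,"y": -0.047,"z": 0,"yaw": 0},{"hand": 0,"x": -0.0027,"y": -0.047,"z": 0,"yaw": 0},{"hand": 0,"x": 0,"y": 0,"z": 0,"yaw": -0.14},{"hand": 0,"x": 0,"y": 0,"z": 0,"yaw": -0.14}]}}

```text
clock: 40.5
eef_pos: [518.6, 423.7, 201.3]
eef_rot: [3.141, 0.0, 0.269]
wrist_force: [-0.3, 0.1, 0.6]
finger_gap: 47.3
finger_force: 0.0
```

Call:
{"fn": "arm_command", "kwargs": {"targets": [{"hand": 0,"x": 0,"y": 0,"z": 0,"yaw": -0.14},{"hand": 0,"x": 0,"y": 0,"z": 0,"yaw": -0.14},{"hand": 0,"x": 0,"y": 0,"z": 0,"yaw": -0.14},{"hand": 0,"x": 0,"y": 0,"z": 0,"yaw": -0.14},{"hand": 0,"x": 0,"y": 0,"z": 0,"yaw": -0.14},{"hand": 0,"x": 0,"y": 0,"z": 0,"yaw": -0.14},{"hand": 0,"x": 0,"y": 0,"z": 0,"yaw": -0.14},{"hand": 0,"x": 0,"y": 0,"z": 0,"yaw": -0.14},{"hand": 0,"x": 0,"y": 0,"z": 0,"yaw": -0.14},{"hand": 0,"x": 0,"y": 0,"z": 0,"yaw": -0.14}]}}

```text
clock: 41.5
eef_pos: [519.2, 422.4, 202.1]
eef_rot: [3.141, -0.0, 1.668]
wrist_force: [0.0, -0.8, 0.8]
finger_gap: 47.0
finger_force: 0.0
```

```bash
cat > chk.py <<'E'
from h import *
import sys
t=camera("top");s=camera("side");st=manip.read_state();print(st["eef_pos"].round(1),st["eef_rot"].round(4))
for k,z in(("yellow",45),("grey",20),("red",42),("blue",26)):
  for c,a,r,p in blobs(t,k,(250,188,357,265)): print(k,c,a,r,plane("top",c,z).round(1),[np.round(v,2) for v in axis(p,"top",z)] if a>30 else "")
for c,a,r,p in blobs(s,"red",(150,220,320,430)): print("side red",c,a,r,plane("side",c,16).round(1),[np.round(v,2) for v in axis(p,"side",16)] if a>30 else "")
cv2.imwrite("pics/%s.png"%sys.argv[1],np.hstack([cv2.resize(t[180:280,240:365],(400,320),interpolation=3),cv2.resize(s[200:410,190:400],(320,320),interpolation=3)])[:,:,::-1])
E
python3 chk.py c1
```

```text
[519.2 422.4 202. ] [ 3.1413e+00 -2.0000e-04  1.6641e+00]
yellow [302.  202.5] 92 [(np.float64(302.0), np.float64(202.5)), (np.float64(3.0), np.float64(22.0)), 90.0] [638.5  90.9  45. ] [array([638.5,  90.9]), np.float64(-90.5), np.float64(70.01)]
grey [302.5  206.57] 1048 [(np.float64(302.2), np.float64(226.2)), (np.float64(93.1), np.float64(57.8)), 0.8] [629.6  90.5  20. ] [array([629.67,  90.45]), np.float64(-90.69), np.float64(300.46)]
grey [318. 241.] 29 [(np.float64(318.0), np.float64(241.0)), (np.float64(28.0), np.float64(0.0)), -90.0] [517.5  41.3  20. ] 
grey [302.88 245.82] 34 [(np.float64(304.0), np.float64(243.5)), (np.float64(25.0), np.float64(4.0)), 90.0] [502.4  89.8  20. ] [array([502.41,  89.81]), np.float64(-174.09), np.float64(81.11)]
grey [295.  243.5] 22 [(np.float64(295.0), np.float64(243.5)), (np.float64(21.0), np.float64(0.0)), -90.0] [510.1 115.   20. ] 
red [277.4 194.2] 5 [(np.float64(277.5), np.float64(194.0)), (np.float64(2.0), np.float64(1.0)), 90.0] [666.5 169.4  42. ] 
red [334.29 195.  ] 7 [(np.float64(334.0), np.float64(195.0)), (np.float64(2.0), np.
[... 521 characters left out ...]
oat64(2.0)), 90.0] [541.   46.7  26. ] [array([541.07,  46.65]), np.float64(179.07), np.float64(141.8)]
side red [166.3  296.47] 179 [(np.float64(166.5), np.float64(296.5)), (np.float64(15.0), np.float64(15.0)), 90.0] [791.1 287.8  16. ] [array([791.2 , 287.76]), np.float64(150.07), np.float64(50.46)]
side red [231.06 385.88] 808 [(np.float64(230.9), np.float64(382.7)), (np.float64(17.3), np.float64(68.7)), 28.1] [512.9 438.8  16. ] [array([513.02, 437.36]), np.float64(93.43), np.float64(154.83)]
side red [289.62 397.3 ] 384 [(np.float64(289.5), np.float64(395.0)), (np.float64(12.1), np.float64(46.3)), 16.9] [387.2 411.2  16. ] [array([387.32, 410.48]), np.float64(99.58), np.float64(107.15)]
```

View pics/c1.png

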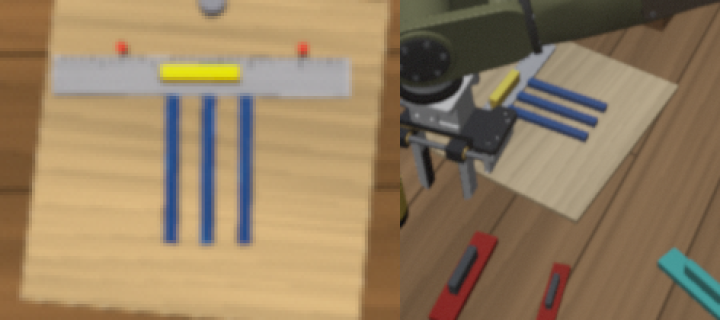

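All three bars are flat, square and touching the straightedge, with ends at about crop (173,97), (208,97) and (245,97). The weight has not moved. I'll go down to its rib.

Call:
{"fn": "arm_command", "kwargs": {"targets": [{"hand": 0,"x": 0.003,"y": 0,"z": 0.04,"yaw": 0.006},{"hand": 0,"x": 0,"y": 0,"z": 0.04,"yaw": 0},{"hand": 0,"x": 0,"y": 0,"z": 0.04,"yaw": 0},{"hand": 0,"x": 0,"y": 0,"z": 0.035,"yaw": 0},{"hand": 0,"x": 0,"y": 0,"z": 0.02,"yaw": 0},{"hand": 0,"x": 0,"y": 0,"z": 0.007,"yaw": 0},{"hand": 0,"x": 0,"y": 0,"z": 0,"yaw": 0}]}}

```text
clock: 42.3
eef_pos: [518.7, 425.2, 19.7]
eef_rot: [-3.141, 0.0, 1.653]
wrist_force: [0.0, -0.7, 0.1]
finger_gap: 46.8
finger_force: 0.0
```

Call:
{"fn": "arm_command", "kwargs": {"targets": [{"hand": -1,"x": 0,"y": 0,"z": 0,"yaw": 0},{"hand": -1,"x": 0,"y": 0,"z": 0,"yaw": 0},{"hand": -1,"x": 0,"y": 0,"z": 0,"yaw": 0},{"hand": -1,"x": 0,"y": 0,"z": 0,"yaw": 0},{"hand": -1,"x": 0,"y": 0,"z": 0,"yaw": 0}], "newtons": 40}}

```text
clock: 42.8
eef_pos: [518.9, 425.4, 20.5]
eef_rot: [3.141, -0.0, 1.656]
wrist_force: [-0.9, -1.2, 2.7]
finger_gap: 13.3
finger_force: 40.0
```

Call:
{"fn": "arm_command", "kwargs": {"targets": [{"hand": -1,"x": 0,"y": 0,"z": -0.02,"yaw": 0},{"hand": -1,"x": 0,"y": 0,"z": -0.03,"yaw": 0},{"hand": -1,"x": 0,"y": 0,"z": -0.03,"yaw": 0.05},{"hand": -1,"x": 0,"y": 0,"z": 0,"yaw": 0.053},{"hand": -1,"x": 0,"y": 0,"z": 0,"yaw": 0}]}}

```text
clock: 43.3
eef_pos: [518.5, 425.1, 99.9]
eef_rot: [-3.141, 0.0, 1.552]
wrist_force: [-0.4, 0.3, -7.4]
finger_gap: 13.6
finger_force: 40.0
```

Call:
{"fn": "arm_command", "kwargs": {"targets": [{"hand": -1,"x": -0.038,"y": 0.0036,"z": 0,"yaw": 0},{"hand": -1,"x": -0.038,"y": 0.0036,"z": 0,"yaw": 0},{"hand": -1,"x": -0.038,"y": 0.0036,"z": 0,"yaw": 0},{"hand": -1,"x": -0.038,"y": 0.0036,"z": 0,"yaw": 0},{"hand": -1,"x": -0.038,"y": 0.0036,"z": 0,"yaw": 0},{"hand": -1,"x": -0.038,"y": 0.0036,"z": 0,"yaw": 0},{"hand": -1,"x": -0.038,"y": 0.0036,"z": 0,"yaw": 0},{"hand": -1,"x": -0.038,"y": 0.0036,"z": 0,"yaw": 0},{"hand": -1,"x": -0.038,"y": 0.0036,"z": 0,"yaw": 0},{"hand": -1,"x": 0,"y": 0,"z": 0,"yaw": 0}]}}

```text
clock: 44.3
eef_pos: [544.4, 78.8, 98.7]
eef_rot: [-3.139, 0.001, 1.551]
wrist_force: [-1.2, 0.6, -7.3]
finger_gap: 13.8
finger_force: 40.0
```

Run:
```python
from h import *
s=camera("side");st=manip.read_state();print(st["eef_pos"].round(1),st["eef_rot"].round(3),st["finger_gap"],st["wrist_force"].round(1))
p=proj("side",st["eef_pos"]);print(p)
x,y=p.astype(int);cv2.imwrite("pics/w1.png",cv2.resize(s[y-75:y+75,x-75:x+75],(600,600),interpolation=3)[:,:,::-1])
```

```text
[544.4  80.8  98.8] [-3.139  0.     1.551] 13.801195933375837 [ 0.6  0.2 -7. ]
[292.30598877 248.69643577]
```

View pics/w1.png

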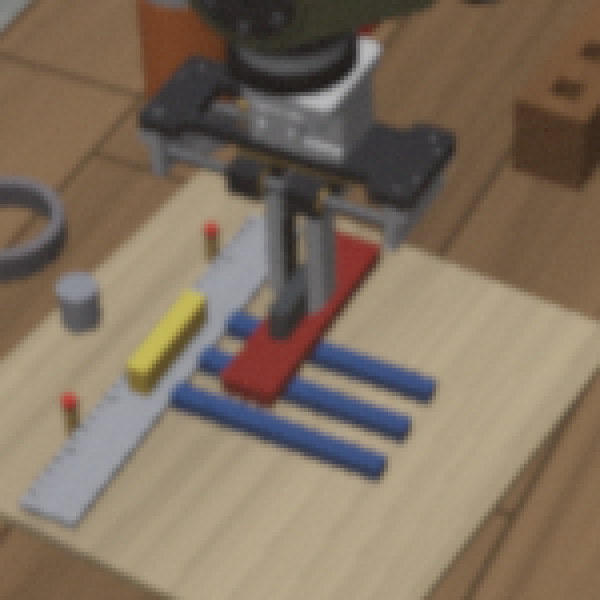

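The weight hangs level above the bars, about centred, and parallel to the straightedge. Its corners are at about crop (230,385) and (375,245). Lowering.

Call:
{"fn": "arm_command", "kwargs": {"targets": [{"hand": -1,"x": 0.002,"y": 0,"z": 0.018,"yaw": 0},{"hand": -1,"x": 0,"y": 0,"z": 0.018,"yaw": 0},{"hand": -1,"x": 0,"y": 0,"z": 0.01,"yaw": 0},{"hand": -1,"x": 0,"y": 0,"z": 0.003,"yaw": 0},{"hand": -1,"x": 0,"y": 0,"z": 0,"yaw": 0}]}}

```text
clock: 44.85
eef_pos: [544.9, 85.1, 50.8]
eef_rot: [-3.141, 0.0, 1.554]
wrist_force: [-0.1, -0.3, -7.5]
finger_gap: 13.7
finger_force: 40.0
```

Call:
{"fn": "arm_command", "kwargs": {"targets": [{"hand": -1,"x": 0,"y": 0,"z": 0.001,"yaw": 0},{"hand": -1,"x": 0,"y": 0,"z": 0.001,"yaw": 0},{"hand": -1,"x": 0,"y": 0,"z": 0,"yaw": 0}]}}

```text
clock: 45.15
eef_pos: [545.2, 84.8, 49.4]
eef_rot: [3.141, -0.0, 1.553]
wrist_force: [-0.2, 0.6, -8.3]
finger_gap: 13.4
finger_force: 40.0
```

Call:
{"fn": "arm_command", "kwargs": {"targets": [{"hand": -1,"x": 0,"y": 0,"z": 0.001,"yaw": 0},{"hand": -1,"x": 0,"y": 0,"z": 0.001,"yaw": 0},{"hand": -1,"x": 0,"y": 0,"z": 0,"yaw": 0}]}}

```text
clock: 45.45
eef_pos: [545.0, 84.7, 46.9]
eef_rot: [-3.141, 0.0, 1.553]
wrist_force: [0.0, 0.4, -6.6]
finger_gap: 13.6
finger_force: 40.0
```

Call:
{"fn": "arm_command", "kwargs": {"targets": [{"hand": -1,"x": 0,"y": 0,"z": 0.001,"yaw": 0},{"hand": -1,"x": 0,"y": 0,"z": 0,"yaw": 0}]}}

```text
clock: 45.65
eef_pos: [545.2, 84.7, 46.5]
eef_rot: [3.141, -0.0, 1.553]
wrist_force: [-2.7, -1.3, 1.2]
finger_gap: 13.9
finger_force: 40.0
```

Contact: the weight is now carried by the bars. Releasing and retreating.

Call:
{"fn": "arm_command", "kwargs": {"targets": [{"hand": -0.3,"x": 0,"y": 0,"z": 0,"yaw": 0},{"hand": -0.3,"x": 0,"y": 0,"z": 0,"yaw": 0},{"hand": -0.3,"x": 0,"y": 0,"z": -0.01,"yaw": 0},{"hand": -0.3,"x": 0,"y": 0,"z": -0.03,"yaw": 0},{"hand": -0.3,"x": 0,"y": 0,"z": -0.04,"yaw": 0},{"hand": -0.3,"x": 0,"y": 0,"z": -0.04,"yaw": 0},{"hand": -0.3,"x": -0.02,"y": -0.03,"z": -0.04,"yaw": 0},{"hand": -0.3,"x": -0.04,"y": -0.03,"z": 0,"yaw": 0},{"hand": -0.3,"x": -0.04,"y": -0.02,"z": 0,"yaw": 0},{"hand": -0.3,"x": -0.04,"y": -0.01,"z": 0,"yaw": 0}]}}

```text
clock: 46.65
eef_pos: [453.4, -53.2, 204.6]
eef_rot: [3.139, 0.0, 1.554]
wrist_force: [0.5, 0.2, -0.0]
finger_gap: 33.0
finger_force: 0.0
```

Call:
{"fn": "arm_command", "kwargs": {"targets": [{"hand": -0.3,"x": -0.045,"y": 0,"z": 0,"yaw": 0},{"hand": -0.3,"x": -0.045,"y": 0,"z": 0,"yaw": 0},{"hand": -0.3,"x": -0.045,"y": 0,"z": 0,"yaw": 0},{"hand": -0.3,"x": 0,"y": 0,"z": 0,"yaw": 0}]}}

```text
clock: 47.05
eef_pos: [451.9, -191.2, 203.9]
eef_rot: [3.141, 0.001, 1.548]
wrist_force: [0.4, 1.2, -0.2]
finger_gap: 33.2
finger_force: 0.0
```

```bash
python3 chk.py c2
python3 - <<'E'
from h import *
t=camera("top")
for c,a,r,p in blobs(t,"red",(250,200,357,265)): print("w",c,a,plane("top",c,42).round(1),[np.round(v,2) for v in axis(p,"top",42)])
# subpixel strip far-edge profile at the pins: row of board/strip transition per column
g=t.astype(float)
sat=g[...,0]-g[...,2]
for cols in((262,274),(282,290),(316,330),(338,348)):
    pr=sat[185:216,cols[0]:cols[1]].mean(1);i=np.argmax(-np.diff(pr[:22]));th=(pr[:4].mean()+pr[17:20].mean())/2
    j=[k for k in range(4,20) if pr[k]>th>=pr[k+1]][0];row=185+j+(pr[j]-th)/(pr[j]-pr[j+1])
    print(cols,plane("top",((cols[0]+cols[1]-1)/2,row),20)[:2].round(2))
E
```

```text
[ 452.2 -187.8  203.7] [3.1410e+00 1.0000e-04 1.5509e+00]
yellow [302.  202.5] 92 [(np.float64(302.0), np.float64(202.5)), (np.float64(3.0), np.float64(22.0)), 90.0] [638.5  90.9  45. ] [array([638.5,  90.9]), np.float64(-90.5), np.float64(70.01)]
grey [302.46 204.44] 983 [(np.float64(301.9), np.float64(211.1)), (np.float64(92.1), np.float64(27.5)), 0.8] [636.6  90.6  20. ] [array([636.58,  90.55]), np.float64(-90.66), np.float64(297.27)]
grey [291.06 247.44] 18 [(np.float64(291.0), np.float64(247.0)), (np.float64(16.0), np.float64(1.0)), 86.4] [497.5 127.7  20. ] 
grey [295.  246.5] 16 [(np.float64(295.0), np.float64(246.5)), (np.float64(15.0), np.float64(0.0)), -90.0] [500.4 115.1  20. ] 
grey [302.  241.5] 6 [(np.float64(302.0), np.float64(241.5)), (np.float64(5.0), np.float64(0.0)), -90.0] [516.3  92.6  20. ] 
grey [314. 247.] 17 [(np.float64(314.0), np.float64(247.0)), (np.float64(16.0), np.float64(0.0)), -90.0] [498.3  54.2  20. ] 
grey [318.  247.5] 14 [(np.float64(318.0), np.float64(247.5)), (np.float64(13.0), np.float64(0.0)), -90.0] [496.6  41.4  20. ] 
grey [303.58 252.  ]
[... 2141 characters left out ...]
(166.9), np.float64(295.7)), (np.float64(15.2), np.float64(15.8)), 71.6] [791.8 285.2  16. ] [array([791.87, 285.15]), np.float64(132.29), np.float64(53.56)]
side red [289.59 397.37] 381 [(np.float64(289.5), np.float64(394.8)), (np.float64(12.1), np.float64(46.0)), 16.9] [387.2 411.4  16. ] [array([387.3 , 410.67]), np.float64(99.61), np.float64(106.47)]
side red [288. 382.] 3 [(np.float64(288.0), np.float64(382.0)), (np.float64(2.0), np.float64(0.0)), -90.0] [407.1 379.6  16. ] 
w [303.96 232.2 ] 386 [543.7  85.2  42. ] [array([543.73,  85.25]), np.float64(-91.07), np.float64(143.04)]
(262, 274) [661.91 203.47]
(282, 290) [661.76 145.28]
(316, 330) [659.27  25.65]
(338, 348) [657.93 -39.02]
```

View pics/c2.png

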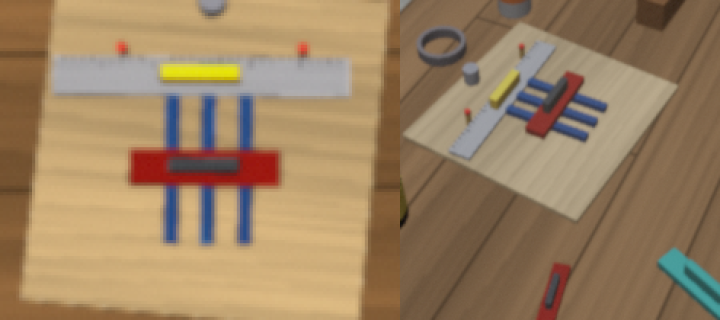

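The picture shows the weight flat across all three bars and the bars touching the straightedge. The straightedge's edge is inclined 0.95° and the pin line about 1.0°, so it lies against both pins. Handing in.

```bash
python3 -c "
from cell import manip
print(manip.sign_off())"
```

```text
the job is handed in; nothing more can be done
None
```

I handed the job in at about 47 s: by the last camera check the straightedge is against both pins, all three bars lie square to it with their ends touching it, and the red weight rests flat across them; no verdict came back.

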